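# Stir the small clay beads through the sieve with the stick

## Robot

A 6-joint arm with a two-finger parallel gripper is mounted at the origin on the work surface. World frame = base frame: x ahead of the robot, y to its left, z up, the work surface at z = 0. Lengths are in mm, angles in rad, forces in N, time in s.
With the tool pointing down it reaches from about 400 to 825 mm from the base axis. Payload 7 kg.
Tool frame: the origin (TCP) lies at the very end of the fingers, on their centre line; the grasp point (between the pads) lies 19 mm behind it; z points along the fingers, y is the direction in which the jaws open and shut (so a half turn about z gives the same grasp; the last joint's range is limited). The gripper opens to 88 mm and grips with 3 to 60 N. Pads are 19 mm wide; open, the fingers measure 130 mm over their backs; the gripper's body (78 mm by 193 mm) begins 47 mm behind the grasp point.
Start: joints at [-0.961, 0.359, 0.012, 0, -1.224, -0.288], TCP at [213.458, -640.336, 226.561] pointing down, gripper open.
Joint ranges: [-3.07, 3.07], [-1.43, 2.12], [-1.02, 1.25], [-3.03, 1.67], [-3.05, -0], [-3.03, 3.03]. Speed limits (rad/s): [2.39, 2.39, 3.01, 3.14, 3.14, 3.14].

## Interface

Orientations are given as a unit quaternion [x, y, z, w].
In Python, from plant import bot gives the robot as it stands. Calls block until the motion is done:
- bot.move_ptp(position, orientation): joint-space move of the TCP to a pose.
- bot.line_to(position, velocity=150, ori=None): straight line of the TCP; ori=None keeps the orientation; velocity is the mean speed in mm/s.
- bot.move_joints(angles): joint-space move.
- bot.move_gripper(opening, force=None): finger opening in mm; force is the grip in N (None keeps the last); returns when the fingers have stopped.
- bot.pause(seconds).
- bot.solve_ik(position, orientation): joint angles nearest the present ones, or None.
- bot.read_state(): the state.
- bot.camera(name): name is "scene" or "side" or "wrist"; returns the picture (384x512x3 uint8, red, green, blue); there is no depth.
- bot.get_calibration(name): a dict with "fx", "fy", "cx", "cy" (pixels), "view" (4x4, takes a point from world to camera coordinates); the wrist camera has in their place "T_tool_cam" (4x4, takes a point from camera to tool coordinates, whose origin is the TCP and whose axes are the flange's). Camera axes: x right, y up, looking along -z (the intrinsics and any distortion apply to the point x, -y, -z); pixel columns grow to the right and rows downward; lengths in mm; the calibration is good to about 2 mm. A picture is of the moment at which its call begins: read the wrist's pose just before it. get_calibration takes no time and is no camera call.
A pose or a line that the arm cannot do raises bot.Unreachable and nothing moves.
- bot.close_job(): hands the job in, once; it reports no verdict.
The state is a dict: "t": time; "joint_pos": joint angles; "qvel": joint speeds; "tau": joint torques, N m; "tcp_pos": TCP position; "eef_rot": TCP orientation; "contact_force": force on the tool from outside, world axes, zero at the start; "moment": the same for the moment, N m; "width": finger opening in mm.
Only numpy, scipy, OpenCV 4.12 (cv2) and the standard library are available. Lean on these libraries where they do the work, as an engineer would, in place of code of your own. Each camera call takes 0.05 s, during which the arm holds its last target.

## Task

Small round and large square clay beads have been tipped together into the bench sieve and the small ones are hung up on its slotted floor: take the stirring stick from the crock, set its foot down on that floor and stir until every small round bead has dropped through into the catch pan below and only the large square ones are left lying on the slotted floor. Then stand the stick back in the crock, foot down, and let go. Be gentle: when the stick jams, back off and do not shove the sieve along or tip it, keep the gripper off the beads and all the beads in the sieve, and leave the crock standing in its place and the tin and the tape alone.

Things in the scene. Friction and masses are not known exactly. Their poses are not given: they have to be found in the camera images.
- sieve: round bench sieve of bare steel standing loose, about 1.7 kg, 112 mm high, 156 mm across, thin straight walls (inner radius 75 mm), two small lug handles: an open pan with a slotted floor, clipped on top of its catch pan, whose floor is 3 mm above the bench. It slides if it is pushed with more than about 8 N. Origin: centre of its underside, z up
- sieve_floor (a point): centre of the top of the sieve's slotted floor, 46 mm above the sieve's origin, 66 mm below its rim, axes as the sieve's. The floor is a flat round middle plate (radius 45 mm) and around it eight wedge-shaped slots from radius 45 to 71 mm, centred at 0, 45 ... 315 degrees from the x axis, each 24 to 45 mm wide, with 12 mm wide flat bars between them that run out to the wall
- crock: white stoneware brush crock, a plain straight-sided cup standing loose, about 0.75 kg, 110 mm high, 94 mm across, wall 6 mm, inner floor 8 mm above its underside. Origin: centre of its underside, z up
- stick: the stirring stick: a flat straight hardwood stick 240 mm long, 22 mm wide and 10 mm thick, 60 g, with a small dark hang hole at its upper end. It starts leaning in the crock, about 33 degrees from upright, its top (hang hole) end leaning roughly towards the robot. Origin: centre of its foot; z along the stick to the upper end, x across the 10 mm thickness, y across the width
- stick_mid (a point): centre of the stirring stick, half-way along its length (120 mm from either end), axes as the stick's
- stick_foot (a point): centre of the foot of the stick (the end that goes down into the sieve), axes as the stick's
- ball0: small round bead, a 22 mm ball of fired clay with a dark drilled hole, 12 g; starts on the middle plate of the slotted floor. It drops through a slot when it is pushed over one, but can stay on a bar; once through, its centre is about 14 mm above the sieve's origin. Origin: its centre
- ball1: small round bead, a 22 mm ball of fired clay with a dark drilled hole, 12 g; starts on the middle plate of the slotted floor. It drops through a slot when it is pushed over one, but can stay on a bar; once through, its centre is about 14 mm above the sieve's origin. Origin: its centre
- ball2: small round bead, a 22 mm ball of fired clay with a dark drilled hole, 12 g; starts on the middle plate of the slotted floor. It drops through a slot when it is pushed over one, but can stay on a bar; once through, its centre is about 14 mm above the sieve's origin. Origin: its centre
- ball3: small round bead, a 22 mm ball of fired clay with a dark drilled hole, 12 g; starts on the middle plate of the slotted floor. It drops through a slot when it is pushed over one, but can stay on a bar; once through, its centre is about 14 mm above the sieve's origin. Origin: its centre
- ball4: small round bead, a 22 mm ball of fired clay with a dark drilled hole, 12 g; starts on the middle plate of the slotted floor. It drops through a slot when it is pushed over one, but can stay on a bar; once through, its centre is about 14 mm above the sieve's origin. Origin: its centre
- ball5: small round bead, a 22 mm ball of fired clay with a dark drilled hole, 12 g; starts on the middle plate of the slotted floor. It drops through a slot when it is pushed over one, but can stay on a bar; once through, its centre is about 14 mm above the sieve's origin. Origin: its centre
- cube0: large square bead, a 30 mm cube of the same fired clay with a dark drilled hole, 45 g; lies on the slotted floor near the wall, does not fit through the slots. Origin: its centre
- cube1: large square bead, a 30 mm cube of the same fired clay with a dark drilled hole, 45 g; lies on the slotted floor near the wall, does not fit through the slots. Origin: its centre
- tin: closed steel paint tin with a plain paper wrap, 86 mm across, 98 mm high, 0.8 kg; a bystander. Origin: centre of its underside
- tape: roll of masking tape lying flat, 90 mm across, 25 mm high; a bystander. Origin: centre of its underside

How it is judged (in metres and radians):
On the way, in this order (a step that is already met when the one before it is completed fails the run):
1. the stick's foot touches the slotted floor of the sieve (z of stick_foot in the frame of sieve between 0.04 and 0.056 m and horizontal distance between stick_foot and sieve below 0.074 m and contact force between stick and sieve above 0.3 N), for 0.1 s.
2. with the stick's foot in the sieve, all the small round beads are through the floor (z of each of ball0, ball1, ball2, ball3, ball4, ball5 in the frame of sieve below 0.036 m and z of stick_foot in the frame of sieve below 0.112 m and horizontal distance between stick_foot and sieve below 0.078 m), for 0.1 s.
At the end, for the whole second after the job is handed in: all six small beads rest in the catch pan (centres under 36 mm above the sieve's underside), the two square ones on the slotted floor (centres at 55 to 75 mm), sieve and crock upright; the stick rests in the crock, foot under 25 mm above its underside, at most 0.8 rad from upright (z of each of ball0, ball1, ball2, ball3, ball4, ball5 in the frame of sieve below 0.036 m and z of cube0 in the frame of sieve between 0.055 and 0.075 m and z of cube1 in the frame of sieve between 0.055 and 0.075 m and horizontal distance between each of ball0, ball1, ball2, ball3, ball4, ball5, cube0, cube1 and sieve below 0.075 m and linear speed of each of ball0, ball1, ball2, ball3, ball4, ball5, cube0, cube1, stick below 0.03 m/s and z of stick_foot in the frame of crock below 0.025 m and horizontal distance between stick_foot and crock below 0.045 m and angle between stick's own z axis and vertical below 0.8 rad and angle between each of crock, sieve's own z axis and vertical below 0.1 rad); the robot touches nothing.
It fails at once if the sieve is shoved more than 40 mm or tipped more than 0.2 rad (distance of sieve from where it was at the start of the episode above 0.04 m or angle between sieve's own z axis and vertical above 0.2 rad).
It fails at once if the gripper touches a bead (contact force between any of the fingers, the arm and ball0 above 0.3 N or contact force between any of the fingers, the arm and ball1 above 0.3 N or contact force between any of the fingers, the arm and ball2 above 0.3 N or contact force between any of the fingers, the arm and ball3 above 0.3 N or contact force between any of the fingers, the arm and ball4 above 0.3 N or contact force between any of the fingers, the arm and ball5 above 0.3 N or contact force between any of the fingers, the arm and cube0 above 0.3 N or contact force between any of the fingers, the arm and cube1 above 0.3 N).
It fails at once if a bead leaves the sieve (horizontal distance between any of ball0, ball1, ball2, ball3, ball4, ball5, cube0, cube1 and sieve above 0.085 m).
It fails at once if the crock is knocked over or shifted more than 50 mm, or the paint tin or the tape is moved more than 25 mm (distance of crock from where it was at the start of the episode above 0.05 m or angle between crock's own z axis and vertical above 0.35 rad or distance of any of tin, tape from where it was at the start of the episode above 0.025 m).
It also fails if it takes over 72 s, if anything falls off the work surface, if the arm or the gripper's body presses on something with over 40 N, if the wrist force passes 120 N, or if a joint passes its speed limit or range.

## Working session

There is one attempt and no reset: what is moved stays moved. The work goes in short steps, each a Python script; the robot and the scene stay as the last script left them, time stands still between calls to the robot, and variables do not carry over. Pictures are saved under pics/ and viewed, and the job is handed in when it is done.

```bash
ls; mkdir -p pics; python3 - <<'E'
from plant import bot
import cv2, numpy as np
s=bot.read_state(); print({k:np.round(v,3).tolist() if not isinstance(v,float) else v for k,v in s.items()})
for n in ["scene","side","wrist"]:
    im=bot.camera(n); cv2.imwrite(f"pics/{n}0.png",cv2.resize(im[:,:,::-1],None,fx=1.5,fy=1.5,interpolation=cv2.INTER_CUBIC))
    c=bot.get_calibration(n); print(n,{k:np.round(v,3).tolist() for k,v in c.items()})
E
```

```text
pics
{'t': 0.0, 'joint_pos': [-0.961, 0.359, 0.011, -0.0, -1.224, -0.288], 'qvel': [0.001, 0.001, -0.0, -0.001, -0.001, 0.001], 'tau': [-0.0, -58.271, 29.305, 6.997, 0.007, -0.0], 'tcp_pos': [213.266, -639.872, 225.615], 'eef_rot': [-0.16, 0.987, 0.001, -0.0], 'contact_force': [-0.225, -0.445, -0.001], 'moment': [0.015, 0.054, 0.008], 'width': 87.83878562225436}
scene {'fx': 443.112, 'fy': 443.112, 'cx': 258.409, 'cy': 186.627, 'view': [[0.772, 0.635, 0.004, -443.757], [-0.411, 0.495, 0.766, 143.412], [0.485, -0.593, 0.643, -1122.238], [0.0, 0.0, 0.0, 1.0]]}
side {'fx': 347.116, 'fy': 347.116, 'cx': 260.258, 'cy': 190.599, 'view': [[-1.0, -0.021, 0.002, 577.958], [0.014, -0.565, 0.825, -83.123], [-0.016, 0.825, 0.565, -678.143], [0.0, 0.0, 0.0, 1.0]]}
wrist {'fx': 326.005, 'fy': 326.005, 'cx': 250.167, 'cy': 197.796, 'T_tool_cam': [[0.0, 0.952, 0.308, 84.357], [1.0, -0.0, -0.0, -0.08], [-0.0, 0.308, -0.952, -157.635], [0.0, 0.0, 0.0, 1.0]]}
```

View pics/scene0.png

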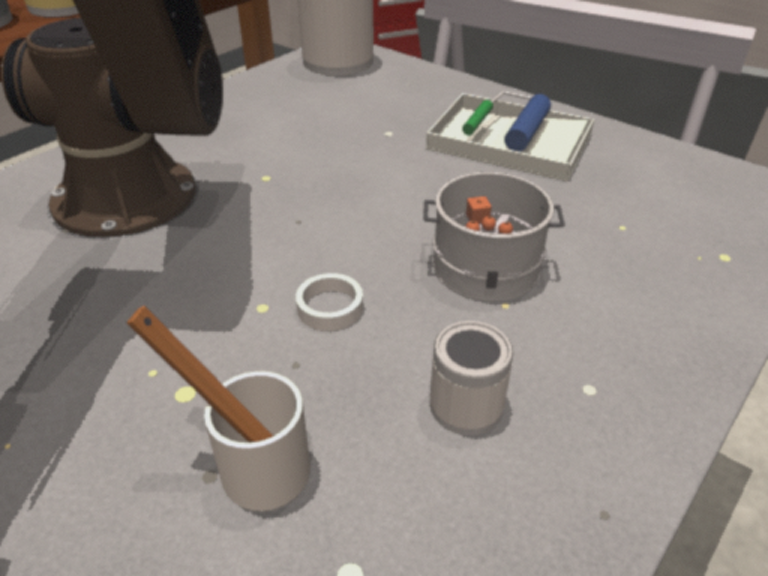

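View pics/side0.png

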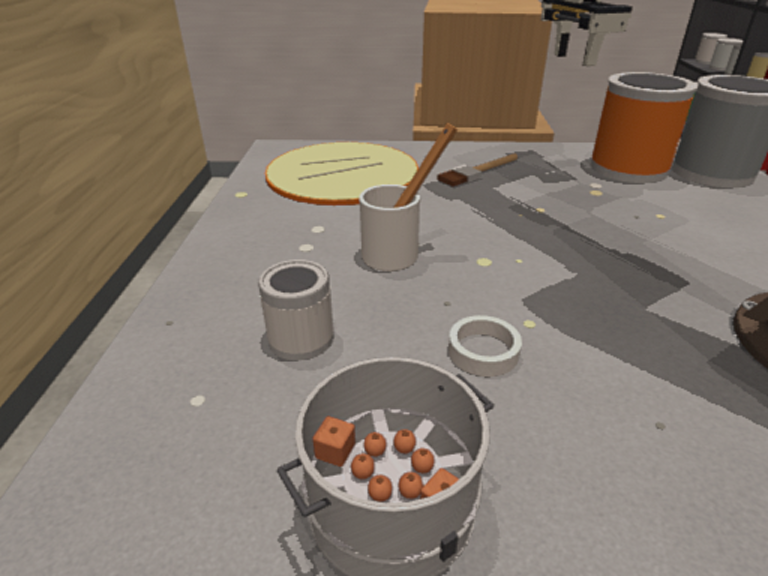

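View pics/wrist0.png

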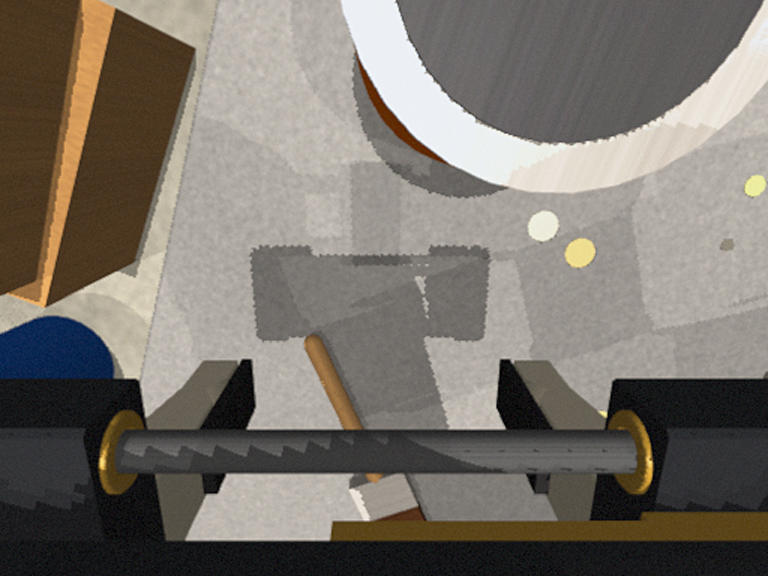

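The scene view shows the crock (about 257,440 at 1.5x), the leaning stick with its top at (147,320), the tape (330,300), the tin (470,380) and the sieve (493,235). The side view shows six round beads in a ring on the middle plate, one cube at (334,440) and one at (440,487). I'll zoom in to pick points.

```bash
python3 - <<'E'
import cv2
a=cv2.imread("pics/scene0.png");b=cv2.imread("pics/side0.png")
a=cv2.resize(a,(512,384),interpolation=cv2.INTER_AREA);b=cv2.resize(b,(512,384),interpolation=cv2.INTER_AREA)
def crop(im,x,y,w,h,s,n):
    cv2.imwrite(n,cv2.resize(im[y:y+h,x:x+w],None,fx=s,fy=s,interpolation=cv2.INTER_CUBIC))
crop(a,80,195,140,150,4,"pics/c1.png")
crop(b,230,75,90,110,5,"pics/c2.png")
crop(b,180,230,160,150,4,"pics/c3.png")
crop(a,270,105,120,100,5,"pics/c4.png")
E
```

```text
(no output)
```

View pics/c1.png

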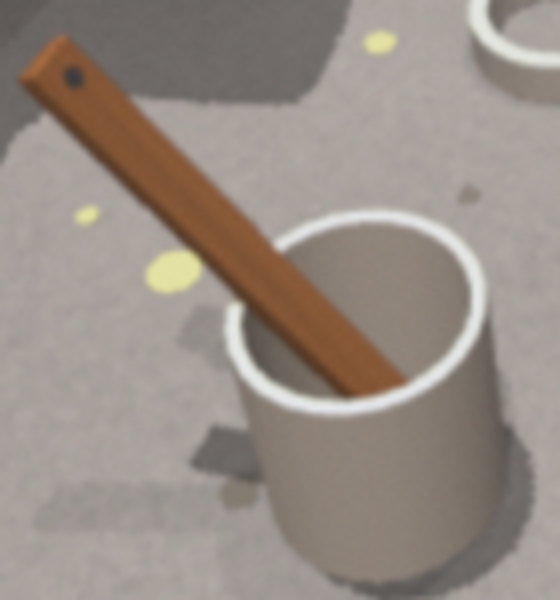

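View pics/c2.png

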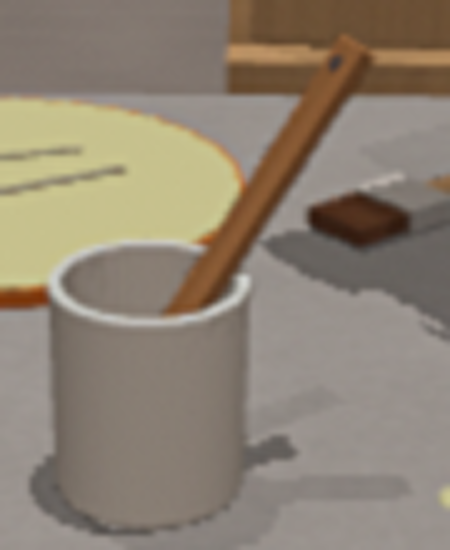

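View pics/c3.png

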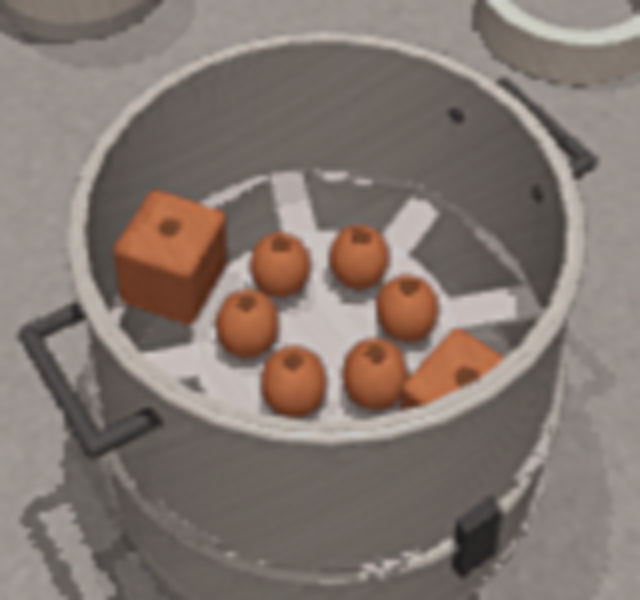

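View pics/c4.png

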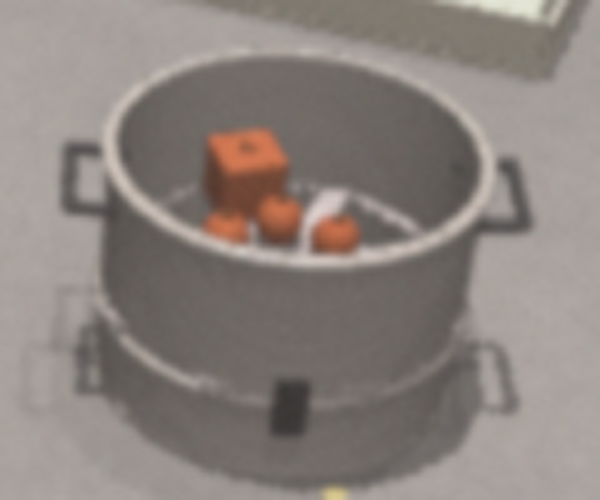

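```bash
cat > h.py <<'E'
import numpy as np, cv2
from scipy.optimize import least_squares
from scipy.spatial.transform import Rotation as R
from plant import bot
def cal(n,state=None):
    c=bot.get_calibration(n)
    if n=="wrist":
        s=state or bot.read_state(); T=np.eye(4)
        T[:3,:3]=R.from_quat(s["eef_rot"]).as_matrix(); T[:3,3]=s["tcp_pos"]
        V=np.linalg.inv(T@np.array(c["T_tool_cam"]))
    else: V=np.array(c["view"])
    return c["fx"],c["fy"],c["cx"],c["cy"],V
def proj(c,P):
    fx,fy,cx,cy,V=c; P=np.atleast_2d(P); q=P@V[:3,:3].T+V[:3,3]
    return np.c_[cx+fx*q[:,0]/-q[:,2], cy+fy*-q[:,1]/-q[:,2]]
def ray(c,uv):
    fx,fy,cx,cy,V=c; d=np.array([(uv[0]-cx)/fx,-(uv[1]-cy)/fy,-1.]); Rm=V[:3,:3]
    return -Rm.T@V[:3,3], Rm.T@d
def onplane(c,uv,z):
    o,d=ray(c,uv); return o+d*(z-o[2])/d[2]
E
cat > m1.py <<'E'
from h import *
S=cal("scene");D=cal("side")
print("cams",[np.round(-c[4][:3,:3].T@c[4][:3,3]) for c in (S,D)])
th=np.linspace(0,2*np.pi,200)
def ext(c,p,r):
    q=proj(c,np.c_[p[0]+r*np.cos(th),p[1]+r*np.sin(th),np.full(200,p[2])])
    return np.array([q[:,0].min(),q[:,0].max(),q[:,1].min(),q[:,1].max()])
def un(e,s,ox,oy): e=(np.array(e)+.5)/s-.5; return e+np.array([ox,ox,oy,oy])
def fit(es,ed,r,p0):
    f=lambda p:np.r_[ext(S,p,r)-es,ext(D,p,r)-ed]
    o=least_squares(f,p0);print(np.round(o.x,1),np.round(o.fun,1));return o.x
fit(un([226,488,211,413],4,80,195),un([48,250,242,325],5,230,75),47,[500,-400,110])
sv=fit(un([102,497,47,268],5,270,105),un([68,583,33,442],4,180,230),78,[500,100,112])
def p3(x,y): return ((x+.5)/4-.5+180,(y+.5)/4-.5+230)
for a,b in [((287,180),(298,230)),((425,207),(395,250)),((510,302),(450,315)),((150,365),(195,355))]:
    A=onplane(D,p3(*a),46);B=onplane(D,p3(*b),46)
    for q in(A,B): print(np.round(q-sv,1)[:2],np.degrees(np.arctan2(*(q-sv)[1::-1]))%45,np.hypot(*(q-sv)[:2]))
print('balls')
for a in [(280,265),(360,257),(408,308),(248,325),(293,382),(375,374)]:
    q=onplane(D,p3(*a),46+11)-sv;print(np.round(q[:2],1),np.hypot(*q[:2]),np.degrees(np.arctan2(q[1],q[0])))
for a in [(170,228),(467,378)]:
    q=onplane(D,p3(*a),46+30)-sv;print('cube',np.round(q[:2],1),np.hypot(*q[:2]),np.degrees(np.arctan2(q[1],q[0])))
E
python3 m1.py
```

```text
cams [array([ 945., -454.,  614.]), array([568., 525., 451.])]
[ 585.9 -217.6  109. ] [-0.6  0.  -0.8  0.3 -0.5 -0.4  0.   0.7]
[572.6 231.2 111.4] [ 1.3 -1.   0.4 -1.6  1.2 -1.4  1.5 -1. ]
[ 15.7 -70.3] 12.594874634292395 72.06313773271832
[ 10.7 -46.5] 12.927979771450055 47.668565265003544
[-36.3 -58.3] 13.080157366985361 68.74032082729983
[-24.7 -38.2] 12.078974452896404 45.47171375370703
[-64.3 -16.6] 14.498035043259762 66.37466669509436
[-43.1 -10.8] 14.046244009830815 44.4058679548591
[57.9 11.2] 10.973510286577065 59.00039787609628
[43.3  7.1] 9.26508636659619 43.883339283110864
balls
[ 16.  -21.8] 26.990666685424547 -53.76507348276854
[-11.9 -25.8] 28.43173533074189 -114.6596226871263
[-28.  -5.] 28.465316068405183 -169.913464462884
[25.5  3. ] 25.643513041177396 6.6460229553246295
[ 9.7 24.1] 25.93798396068314 68.15433448324376
[-16.6  20.6] 26.460407587874588 128.98680506713993
cube [ 53.1 -21.1] 57.11565913505239 -21.707091271198177
cube [-44.2  34.5] 56.05961739904681 142.03176284299118
```

```bash
cat > m2.py <<'E'
from h import *
from scipy.optimize import minimize
S=cal("scene");D=cal("side")
ims=[cv2.resize(cv2.imread(f"pics/{n}0.png"),(512,384),interpolation=cv2.INTER_AREA) for n in("scene","side")]
boxes=[(82,198,190,288),(262,83,306,137)]
masks=[]
for im,(x0,y0,x1,y1) in zip(ims,boxes):
    hsv=cv2.cvtColor(im,cv2.COLOR_BGR2HSV).astype(int)
    m=((hsv[...,0]<18)&(hsv[...,1]>120)).astype(np.uint8); k=np.zeros_like(m);k[y0:y1,x0:x1]=1; m*=k
    masks.append((m,k))
# side: drop wooden box (brighter/less saturated)
hsv=cv2.cvtColor(ims[1],cv2.COLOR_BGR2HSV)
cv2.imwrite("pics/mk.png",np.hstack([cv2.resize(m[y0:y1,x0:x1]*255,(400,500),interpolation=0) for (m,k),(x0,y0,x1,y1) in zip(masks,boxes)]))
print([m.sum() for m,k in masks]); print(hsv[90,296:304],hsv[90,310:314],hsv[95,270:275],hsv[110,275:283])
E
python3 m2.py
```

```text
[np.uint64(1570), np.uint64(723)]
[[ 14 160 131]
 [ 13 157 135]
 [ 13 156 129]
 [ 13 160 107]
 [ 13 165  91]
 [ 13 160  86]
 [ 14 143  91]
 [ 14 130 102]] [[ 14 126 105]
 [ 15 129 103]
 [ 14 130 102]
 [ 15 128 102]] [[ 11  18 153]
 [ 10  20 154]
 [ 10  20 154]
 [ 14  18 152]
 [ 13  20 153]] [[ 27  73 199]
 [ 25  88 199]
 [ 19 129 197]
 [ 12 114 181]
 [ 10  42 152]
 [ 13  93 131]
 [ 13 158 123]
 [ 14 166 126]]
```

View pics/mk.png

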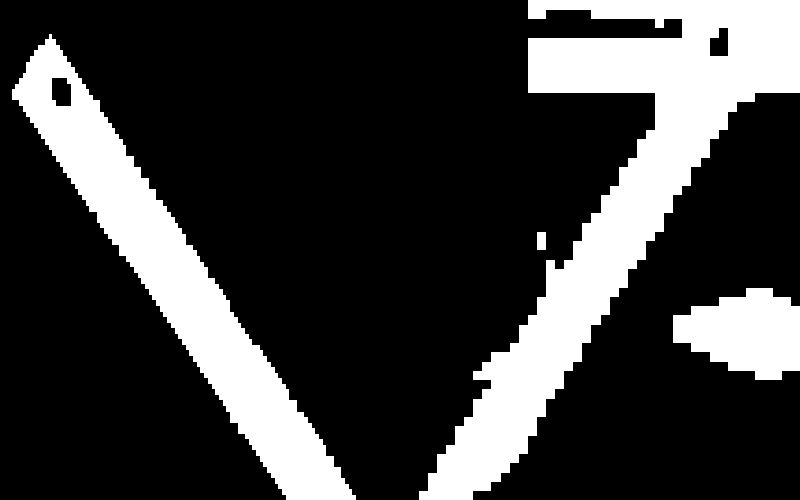

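```bash
cat >> m2.py <<'E'
m,k=masks[1]; k[:95]=0; k[:,300:]=0; k[112:,294:]=0; m*=k
m[:, :]=cv2.morphologyEx(m,cv2.MORPH_OPEN,np.ones((3,3),np.uint8))
m0,k0=masks[0]; m0[:]=cv2.morphologyEx(m0,cv2.MORPH_CLOSE,np.ones((5,5),np.uint8))
K=8
def sil(c,pose,K=4):
    P=R.from_rotvec(pose[3:]).as_matrix(); t=pose[:3]
    pts=np.array([[sx*5,sy*11,z] for sx in(-1,1) for sy in(-1,1) for z in (0,240)])@P.T+t
    uv=proj(c,pts); h=cv2.convexHull(((uv+.5)*16).astype(np.float32)).astype(np.int32)
    return h
def cover(c,pose):
    h=sil(c,pose); im=np.zeros((384*4,512*4),np.uint8)
    cv2.fillConvexPoly(im,(h//4),255); return cv2.resize(im,(512,384),interpolation=cv2.INTER_AREA)/255.
hs=[(np.array([73,77])+.5)/4-.5+[80,195],(np.array([335,63])+.5)/5-.5+[230,75]]
topS=[(np.array([343,36])+.5)/5-.5+[230,75],(np.array([372,60])+.5)/5-.5+[230,75]]
def cost(q):
    pose=q[:6];v=0
    for c,(mm,kk) in zip((S,D),masks):
        v+=np.abs((cover(c,pose)-mm)*kk).sum()
    P=R.from_rotvec(pose[3:]).as_matrix()
    for c,u in zip((S,D),hs):
        v+=20*np.sum((proj(c,pose[:3]+P@np.array([5,0,q[6]]))[0]-u)**2)
    hd=sil(D,pose)[:,0]/16-.5
    v+=20*(hd[:,1].min()-topS[0][1])**2+20*(hd[:,0].max()-topS[1][0])**2
    return v
best=None
for az in (150,180,210):
  a=np.radians(az); t=np.radians(33)
  z=np.array([np.sin(t)*np.cos(a),np.sin(t)*np.sin(a),np.cos(t)])
  y=np.cross(z,[np.cos(a+np.pi),np.sin(a+np.pi),0]); y/=np.linalg.norm(y); x=np.cross(y,z)
  q=np.r_[[610,-217,10],R.from_matrix(np.c_[x,y,z]).as_rotvec(),228]
  for i in range(4):
    sim=np.vstack([q]+[q+d for d in np.diag([15,15,15,.2,.2,.2,8])*(.6**i)])
    o=minimize(cost,q,method="Nelder-Mead",options=dict(initial_simplex=sim,maxiter=1500,xatol=.02,fatol=.1)); q=o.x
  P=R.from_rotvec(q[3:6]).as_matrix()
  print(az,o.fun,np.round(q[:3],1),np.round(P,3).tolist(),q[6], np.degrees(np.arccos(P[2,2])), np.round(q[:3]+240*P[:,2],1))
  if best is None or o.fun<best.fun: best=o
q=best.x; np.save("stick.npy",q)
outs=[]
for c,im,(x0,y0,x1,y1) in zip((S,D),ims,[(70,180,220,350),(230,60,320,190)]):
    a=cv2.resize(im,None,fx=4,fy=4,interpolation=cv2.INTER_CUBIC)
    cv2.polylines(a,[sil(c,q)//4],True,(0,255,0),1)
    p=((proj(c,[585.9,-217.6,110])[0]+.5)*4).astype(int)
    cv2.circle(a,p,3,(255,0,0),-1)
    outs.append(cv2.resize(a[y0*4:y1*4,x0*4:x1*4],(400,590)))
cv2.imwrite("pics/fit.png",np.hstack(outs))
E
python3 m2.py
```

```text
[np.uint64(1570), np.uint64(723)]
[[ 14 160 131]
 [ 13 157 135]
 [ 13 156 129]
 [ 13 160 107]
 [ 13 165  91]
 [ 13 160  86]
 [ 14 143  91]
 [ 14 130 102]] [[ 14 126 105]
 [ 15 129 103]
 [ 14 130 102]
 [ 15 128 102]] [[ 11  18 153]
 [ 10  20 154]
 [ 10  20 154]
 [ 14  18 152]
 [ 13  20 153]] [[ 27  73 199]
 [ 25  88 199]
 [ 19 129 197]
 [ 12 114 181]
 [ 10  42 152]
 [ 13  93 131]
 [ 13 158 123]
 [ 14 166 126]]
150 418.77372601309537 [ 619.1 -206.7   12.9] [[0.841, 0.056, -0.538], [-0.201, 0.956, -0.215], [0.502, 0.289, 0.815]] 225.37649563058653 35.37258852271844 [ 490.1 -258.3  208.6]
180 444.2225054658711 [ 614.4 -204.8    9.7] [[0.859, -0.002, -0.511], [-0.13, 0.966, -0.223], [0.494, 0.259, 0.83]] 226.33121486026437 33.917193869500544 [ 491.7 -258.4  208.9]
210 429.09673369357915 [ 615.9 -202.7    6.7] [[0.695, -0.509, -0.507], [0.454, 0.858, -0.239], [0.557, -0.064, 0.828]] 230.0009000586472 34.10916009871311 [ 494.1 -260.1  205.4]Traceback (most recent call last):
  File "m2.py", line 55, in <module>
    cv2.polylines(a,[sil(c,q)//4],True,(0,255,0),1)
                     ~~~^^^^^
  File "m2.py", line 20, in sil
    P=R.from_rotvec(pose[3:]).as_matrix(); t=pose[:3]
      ~~~~~~~~~~~~~^^^^^^^^^^
  File "scipy/spatial/transform/_rotation.pyx", line 1280, in scipy.spatial.transform._rotation.Rotation.from_rotvec
ValueError: Expected `rot_vec` to have shape (3,) or (N, 3), got (4,)
```

```bash
sed -i 's/pose\[3:\])/pose[3:6])/' m2.py; sed -i 's/^print(\[m.sum.*$//' m2.py; python3 m2.py; python3 -c "
print()"
```

```text
150 418.77372601309537 [ 619.1 -206.7   12.9] [[0.841, 0.056, -0.538], [-0.201, 0.956, -0.215], [0.502, 0.289, 0.815]] 225.37649563058653 35.37258852271844 [ 490.1 -258.3  208.6]
180 444.2225054658711 [ 614.4 -204.8    9.7] [[0.859, -0.002, -0.511], [-0.13, 0.966, -0.223], [0.494, 0.259, 0.83]] 226.33121486026437 33.917193869500544 [ 491.7 -258.4  208.9]
210 429.09673369357915 [ 615.9 -202.7    6.7] [[0.695, -0.509, -0.507], [0.454, 0.858, -0.239], [0.557, -0.064, 0.828]] 230.0009000586472 34.10916009871311 [ 494.1 -260.1  205.4]
```

View pics/fit.png

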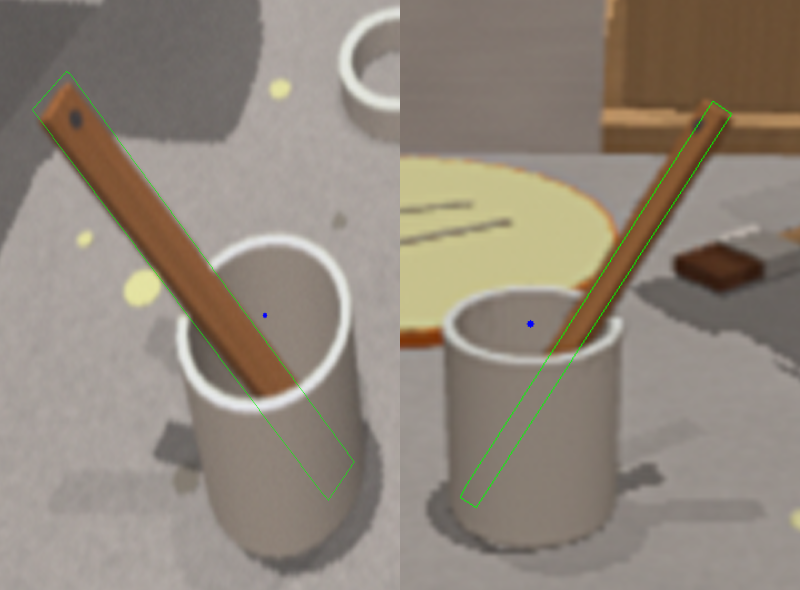

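```bash
cat > m3.py <<'E'
from h import *
S=cal("scene");D=cal("side")
def s(x,y): return np.array([(x+.5)/4-.5+80,(y+.5)/4-.5+195])
def d(x,y): return np.array([(x+.5)/5-.5+230,(y+.5)/5-.5+75])
# point-on-silhouette-edge constraints
sl=[s(35,95),s(120,178),s(200,255),s(270,322)]   # scene left silhouette edge
sr=[s(80,50),s(150,122),s(230,204),s(330,305)]
dl=[d(318,75),d(270,160),d(235,215),d(200,270)]
dr=[d(368,75),d(320,155),d(280,220),d(245,275)]
se=[s(22,75),s(64,37)]; de=[d(343,36),d(372,58)]
hS=s(73,77);hD=d(335,63)
Z=np.linspace(0,240,60)
def edge(c,pose,P,k):
    best=[]
    o=proj(c,pose[:3])[0]
    L=[]
    for sx in(-5,5):
        for sy in(-11,11):
            a,b=proj(c,[pose[:3]+P@np.array([sx,sy,60]),pose[:3]+P@np.array([sx,sy,240])]); L.append((a,b))
    return L
def sd(p,a,b):
    t=(b-a)/np.linalg.norm(b-a); n=np.array([-t[1],t[0]]); return (p-a)@n
def res(q):
    P=R.from_rotvec(q[3:6]).as_matrix(); r=[]
    for c,l,rr,off in((S,sl,sr,q[7:9]),(D,dl,dr,np.zeros(2))):
        L=edge(c,q,P,0)
        for p in l: 
            v=[sd(p-off,a,b) for a,b in L]; r.append(max(v) if SG[c is D][0]>0 else min(v))
        for p in rr:
            v=[sd(p-off,a,b) for a,b in L]; r.append(min(v) if SG[c is D][0]>0 else max(v))
    for c,u,off in((S,hS,q[7:9]),(D,hD,np.zeros(2))):
        r+=list(proj(c,q[:3]+P@np.array([5,0,q[6]]))[0]+off-u)
    for c,E,off in((S,se,q[7:9]),(D,de,np.zeros(2))):
        pts=proj(c,[q[:3]+P@np.array([sx,sy,240]) for sx in(-5,5) for sy in(-11,11)])+off
        if c is S: r+=[pts[:,0].min()-E[0][0],pts[:,1].min()-E[1][1]]
        else: r+=[pts[:,1].min()-E[0][1],pts[:,0].max()-E[1][0]]
    r+=list(q[7:9]*W)
    return np.array(r)
for W in (1,20):
  for SG in ([(1,),(1,)],[(-1,),(-1,)],[(1,),(-1,)],[(-1,),(1,)]):
    for az in (160,200,225):
      a=np.radians(az); t=np.radians(33)
      z=np.array([np.sin(t)*np.cos(a),np.sin(t)*np.sin(a),np.cos(t)])
      y=np.cross(z,[np.cos(a+np.pi),np.sin(a+np.pi),0]); y/=np.linalg.norm(y); x=np.cross(y,z)
      q=np.r_[[610,-205,10],R.from_matrix(np.c_[x,y,z]).as_rotvec(),228,0,0]
      o=least_squares(res,q,x_scale=[10,10,10,.1,.1,.1,5,1,1],loss="soft_l1")
      if o.cost<60:
        q=o.x;P=R.from_rotvec(q[3:6]).as_matrix()
        print(W,SG,round(o.cost,2),np.round(q[:3],1),np.round(P,2).tolist(),np.round(q[6:],1),np.degrees(np.arccos(P[2,2])).round(1),np.round(q[:3]+240*P[:,2],1))
        np.save("stick_%d.npy"%W,q)
E
python3 m3.py
```

```text
1 [(1,), (1,)] 10.55 [ 612.5 -201.1    3.6] [[0.75, 0.44, -0.5], [-0.61, 0.76, -0.23], [0.27, 0.48, 0.84]] [232.    0.3   0.5] 33.3 [ 493.2 -256.8  204.3]
1 [(1,), (1,)] 5.04 [ 609.6 -198.6    3.7] [[0.58, -0.66, -0.48], [0.63, 0.73, -0.25], [0.52, -0.16, 0.84]] [2.305e+02 1.000e-01 1.000e-01] 32.9 [ 494.2 -259.5  205.1]
1 [(1,), (1,)] 5.04 [ 609.6 -198.6    3.7] [[0.58, -0.66, -0.48], [0.63, 0.73, -0.25], [0.52, -0.16, 0.84]] [2.305e+02 1.000e-01 1.000e-01] 32.9 [ 494.2 -259.5  205.1]
1 [(1,), (-1,)] 48.91 [ 620.6 -203.4    8.8] [[0.84, 0.09, -0.53], [-0.24, 0.94, -0.23], [0.48, 0.32, 0.81]] [230.8   0.3   0.4] 35.4 [ 492.6 -257.8  204.4]
1 [(1,), (-1,)] 48.35 [ 626.5 -205.5   12.7] [[0.82, 0.09, -0.56], [-0.25, 0.94, -0.22], [0.51, 0.32, 0.8]] [230.5   0.5   0.7] 37.0 [ 491.9 -257.6  204.4]
20 [(1,), (1,)] 10.72 [ 612.8 -201.2    3. ] [[0.74, 0.46, -0.5], [-0.62, 0.75, -0.23], [0.27, 0.48, 0.84]] [232.4   0.    0. ] 33.3 [ 493.5 -256.9  203.7]
20 [(1,), (1,)] 5.06 [ 609.6 -198.5    3.6] [[0.57, -0.66, -0.48], [0.63, 0.73, -0.25], [0.52, -0.16, 0.84]] [230.6   0.    0. ] 32.9 [ 494.3 -259.5  205. ]
20 [(1,), (1,)] 5.06 [ 609.6 -198.5    3.6] [[0.57, -0.66, -0.48], [0.63, 0.73, -0.25], [0.52, -0.16, 0.84]] [230.6   0.    0. ] 32.9 [ 494.3 -259.5  205. ]
20 [(1,), (-1,)] 49.26 [ 621.  -203.2    8.5] [[0.84, 0.09, -0.53], [-0.24, 0.94, -0.23], [0.48, 0.32, 0.81]] [230.9   0.    0. ] 35.5 [ 492.8 -257.8  204. ]
20 [(1,), (-1,)] 49.03 [ 623.6 -204.1    9.7] [[0.83, 0.09, -0.55], [-0.24, 0.94, -0.22], [0.5, 0.32, 0.81]] [231.2   0.    0. ] 36.1 [ 492.8 -257.7  203.7]
```

```bash
cat > g1.py <<'E'
from h import *
foot=np.array([610,-199.5,8.]);top=np.array([494,-258.5,205.5])
z=(top-foot)/np.linalg.norm(top-foot); print(np.linalg.norm(top-foot),z)
e1=np.array([1,0,0])-z[0]*z; e1/=np.linalg.norm(e1); e2=np.cross(z,e1)
ph=np.radians(5); x=np.cos(ph)*e1+np.sin(ph)*e2
def tool(z,x): 
    Z=-z; Y=x; X=np.cross(Y,Z); return R.from_matrix(np.c_[X,Y,Z]).as_quat()
if __name__=="__main__":
    g=top-z*(37+19)
    for sg in(1,-1):
        o=tool(z,sg*x)
        for b in (0,110): print(sg,b,np.round(bot.solve_ik(g+z*b,o) if bot.solve_ik(g+z*b,o) is not None else 0,2))
        for yaw in np.radians([0,30,60,90,120,150,180]):
            xx=np.array([np.cos(yaw),np.sin(yaw),0]); j=bot.solve_ik(np.array([572,231,234.]),tool(np.array([0,0,1.]),sg*xx)); print('  st',np.degrees(yaw).round(),None if j is None else np.round(j,2))
E
python3 g1.py
```

```text
236.523254670656 [-0.49043803 -0.24944693  0.83501303]
1 0 [-0.46  0.16 -0.33 -0.65 -0.82 -2.28]
1 110 [-0.56  0.03 -0.26 -0.58 -1.04 -2.33]
  st 0.0 [ 0.7   0.26 -0.11  0.   -1.2   2.44]
  st 30.0 [ 0.7   0.26 -0.11  0.   -1.2   2.97]
  st 60.0 [ 0.7   0.26 -0.11  0.   -1.2  -2.79]
  st 90.0 [ 0.7   0.26 -0.11  0.   -1.2  -2.27]
  st 120.0 [ 0.7   0.26 -0.11  0.   -1.2  -1.75]
  st 150.0 [ 0.7   0.26 -0.11  0.   -1.2  -1.22]
  st 180.0 [ 0.7   0.26 -0.11  0.   -1.2  -0.7 ]
-1 0 [-0.46  0.16 -0.33 -0.65 -0.82  0.86]
-1 110 [-0.56  0.03 -0.26 -0.58 -1.04  0.81]
  st 0.0 [ 0.7   0.26 -0.11  0.   -1.2  -0.7 ]
  st 30.0 [ 0.7   0.26 -0.11  0.   -1.2  -0.18]
  st 60.0 [ 0.7   0.26 -0.11  0.   -1.2   0.35]
  st 90.0 [ 0.7   0.26 -0.11  0.   -1.2   0.87]
  st 120.0 [ 0.7   0.26 -0.11  0.   -1.2   1.39]
  st 150.0 [ 0.7   0.26 -0.11  0.   -1.2   1.92]
  st 180.0 [ 0.7   0.26 -0.11  0.   -1.2   2.44]
```

```bash
cat >> h.py <<'E'
def snap(n,name,s=1.5,im=None):
    if im is None: im=bot.camera(n)
    np.save(f"pics/{name}.npy",im)
    cv2.imwrite(f"pics/{name}.png",cv2.resize(im[:,:,::-1],None,fx=s,fy=s,interpolation=cv2.INTER_CUBIC)); return im
E
python3 - <<'E'
from h import *; from g1 import *
g=top-z*56
bot.move_ptp((g+z*110).tolist(),tool(z,-x).tolist())
s=bot.read_state(); print(s['t'],np.round(s['tcp_pos'],1),s['eef_rot'],'want',g+z*110,tool(z,-x))
import json; json.dump({k:np.array(v).tolist() for k,v in s.items()},open('s1.json','w'))
snap("wrist","w1");snap("side","d1")
E
```

```text
236.523254670656 [-0.49043803 -0.24944693  0.83501303]
1.7667 [ 467.4 -272.5  250.5] [ 0.68069232 -0.67404177  0.09035486 -0.27232636] want [ 467.51634617 -271.97013428  250.59070372] [ 0.68092399 -0.67368318  0.09040962 -0.27261619]
```

View pics/w1.png

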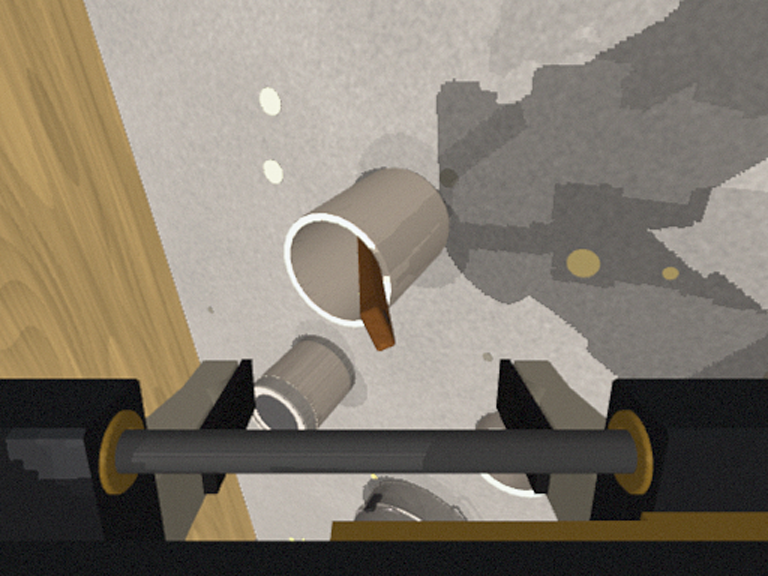

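View pics/d1.png

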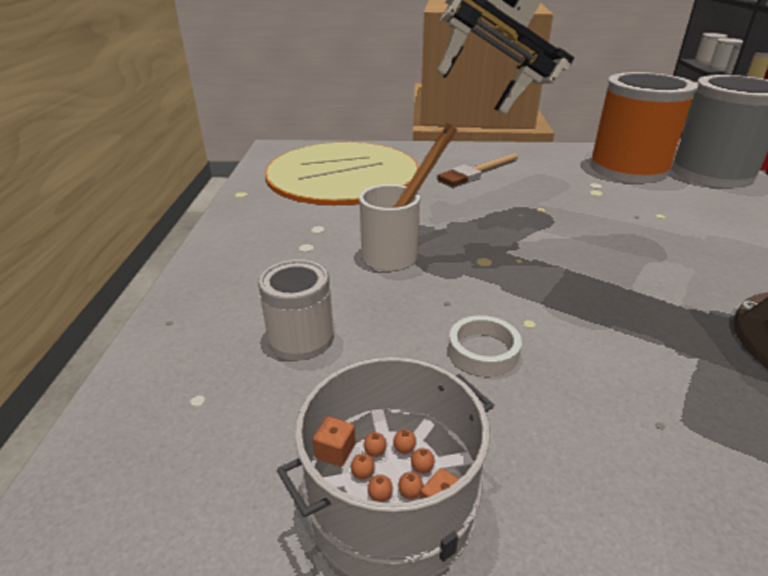

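```bash
python3 - <<'E'
import numpy as np,cv2
im=np.load("pics/w1.npy")[:,:,::-1]
cv2.imwrite("pics/w1c.png",cv2.resize(im[150:240,210:290],None,fx=7,fy=7,interpolation=cv2.INTER_CUBIC)[:600])
E
```

```text
(no output)
```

View pics/w1c.png

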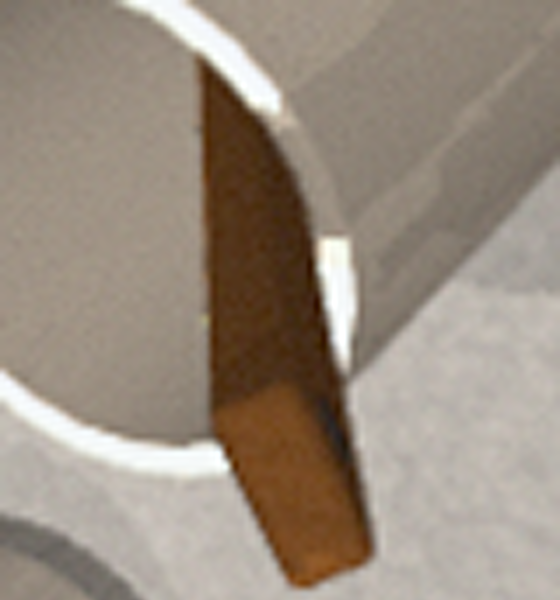

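```bash
cat > m4.py <<'E'
import json
from h import *
st={k:np.array(v) for k,v in json.load(open('s1.json')).items()}
Wc=cal("wrist",st)
src=open("m3.py").read().split("for W in (1,20)")[0]; exec(src)
def w(x,y): return np.array([(x+.5)/7-.5+210,(y+.5)/7-.5+150])
C=np.array([w(213,408),w(295,380),w(372,552),w(297,588)])
W=20; SG=[(1,),(1,)]
sgn=[(-5,11),(5,11),(5,-11),(-5,-11)]
foot=np.array([610,-199.5,8.]);top=np.array([494,-258.5,205.5]); z=(top-foot)/np.linalg.norm(top-foot)
def res2(q,perm,wc=1):
    P=R.from_rotvec(q[3:6]).as_matrix()
    r=res(np.r_[q,0,0])
    c=proj(Wc,[q[:3]+P@np.array([*sgn[i],240]) for i in perm])-C
    return np.r_[r[:-2]*ws,2*c.ravel()]
for ws in (1,.3):
  for perm in ([0,1,2,3],[2,3,0,1],[1,0,3,2],[3,2,1,0]):
    for ph in (0,25,-25):
        e1=np.array([1,0,0])-z[0]*z; e1/=np.linalg.norm(e1); e2=np.cross(z,e1); p=np.radians(ph)
        x=np.cos(p)*e1+np.sin(p)*e2
        q=np.r_[foot,R.from_matrix(np.c_[x,np.cross(z,x),z]).as_rotvec(),230]
        o=least_squares(res2,q,args=(perm,),x_scale=[10,10,10,.1,.1,.1,5],loss="soft_l1")
        q=o.x;P=R.from_rotvec(q[3:6]).as_matrix()
        if o.cost<60: print(ws,perm,ph,round(o.cost,1),np.round(q[:3],1),np.round(P,2).tolist(),np.degrees(np.arccos(P[2,2])).round(1),np.round(q[:3]+240*P[:,2],1),'\n',np.round(o.fun,1)[-8:]); np.save("stick2.npy",q)
E
python3 m4.py
```

```text
1 [0, 1, 2, 3] -25 23.0 [ 614.8 -201.1    2.3] [[-0.76, 0.41, -0.5], [-0.34, -0.91, -0.23], [-0.56, -0.01, 0.83]] 33.7 [ 493.9 -257.2  201.9] 
 [-2.3  0.2  0.4 -2.9  3.3  0.6 -0.7  0.8]
1 [2, 3, 0, 1] 0 15.1 [ 614.4 -201.1    2.8] [[0.76, -0.42, -0.5], [0.34, 0.91, -0.24], [0.56, 0.01, 0.83]] 33.8 [ 493.6 -257.7  202.3] 
 [-2.3 -0.   0.4 -3.2  3.5  0.4 -0.6  0.8]
1 [2, 3, 0, 1] 25 15.1 [ 614.4 -201.1    2.8] [[0.76, -0.42, -0.5], [0.34, 0.91, -0.24], [0.56, 0.01, 0.83]] 33.8 [ 493.6 -257.7  202.3] 
 [-2.3 -0.   0.4 -3.2  3.5  0.4 -0.6  0.8]
1 [2, 3, 0, 1] -25 15.1 [ 614.4 -201.1    2.8] [[0.76, -0.42, -0.5], [0.34, 0.91, -0.24], [0.56, 0.01, 0.83]] 33.8 [ 493.6 -257.7  202.3] 
 [-2.3 -0.   0.4 -3.2  3.5  0.4 -0.6  0.8]
0.3 [0, 1, 2, 3] 0 8.1 [ 617.5 -203.3   -1.5] [[-0.77, 0.4, -0.51], [-0.33, -0.92, -0.21], [-0.55, 0.0, 0.83]] 33.4 [ 495.7 -254.6  198.9] 
 [-1.5  0.6  0.8 -2.   2.6  0.3 -1.1  0.1]
0.3 [0, 1, 2, 3] 25 8.1 [ 617.5 -203.3   -1.5] [[-0.77, 0.4, -0.51], [-0.33, -0.92, -0.21], [-0.55, 0.0, 0.83]] 33.4 [ 495.7 -254.6  198.9] 
 [-1.5  0.6  0.8 -2.   2.6  0.3 -1.1  0.1]
0.3 [0, 1, 2, 3] -25 8.1 [ 617.5 -203.3   -1.5] [[-0.77, 0.4, -0.51], [-0.33, -0.92, -0.21], [-0.55, 0.0, 0.83]] 33.4 [ 495.7 -254.6  198.9] 
 [-1.5  0.6  0.8 -2.   2.6  0.3 -1.1  0.1]
0.3 [2, 3, 0, 1] 0 7.1 [ 6.171e+02 -2.033e+02 -6.000e-01] [[0.76, -0.4, -0.51], [0.33, 0.92, -0.22], [0.55, -0.0, 0.83]] 33.5 [ 495.3 -255.2  199.6] 
 [-1.6  0.5  0.8 -2.2  2.8  0.3 -0.9  0.2]
0.3 [2, 3, 0, 1] 25 7.1 [ 6.171e+02 -2.033e+02 -6.000e-01] [[0.76, -0.4, -0.51], [0.33, 0.92, -0.22], [0.55, -0.0, 0.83]] 33.5 [ 495.3 -255.2  199.6] 
 [-1.6  0.5  0.8 -2.2  2.8  0.3 -0.9  0.2]
0.3 [2, 3, 0, 1] -25 7.1 [ 6.171e+02 -2.033e+02 -6.000e-01] [[0.76, -0.4, -0.51], [0.33, 0.92, -0.22], [0.55, -0.0, 0.83]] 33.5 [ 495.3 -255.2  199.6] 
 [-1.6  0.5  0.8 -2.2  2.8  0.3 -0.9  0.2]
```

```bash
cat > g2.py <<'E'
from h import *
z=np.array([-.503,-.235,.831]);z/=np.linalg.norm(z)
x=np.array([.765,.335,.555]);x-=z*(x@z);x/=np.linalg.norm(x)
top=np.array([494.3,-256.7,203.5])
def tool(z,x): 
    Z=-z; Y=x; X=np.cross(Y,Z); return R.from_matrix(np.c_[X,Y,Z]).as_quat()
o=tool(z,-x); g=top-z*49
E
python3 - <<'E'
from g2 import *
bot.move_ptp((g+z*65).tolist(),o.tolist())
bot.line_to((g+z*30).tolist(),velocity=120)
s=bot.read_state(); print(s['t'],np.round(s['tcp_pos'],1),np.round(s['contact_force'],2),g+z*30)
import json; json.dump({k:np.array(v).tolist() for k,v in s.items()},open('s2.json','w'))
snap("wrist","w2");snap("scene","a2")
E
```

```text
2.7917 [ 503.8 -252.5  187.8] [-1.31  0.48  0.08] [ 503.8627633  -252.2323074   187.70147852]
```

View pics/w2.png

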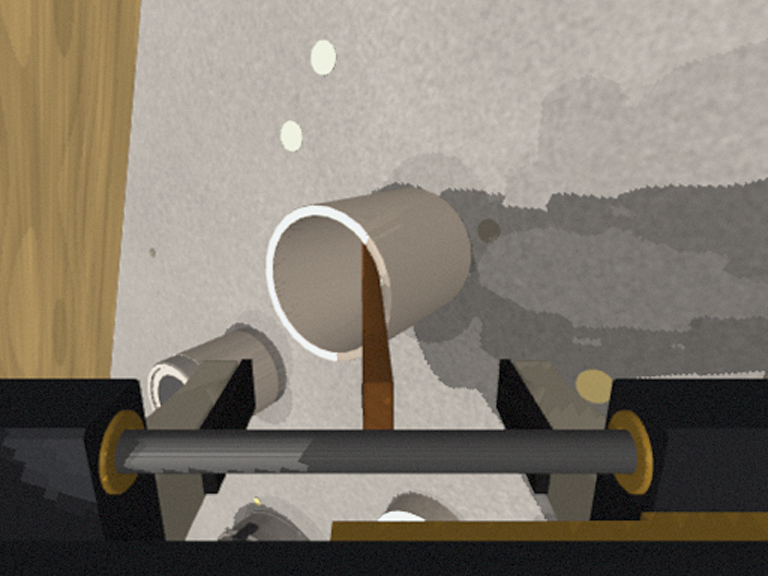

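View pics/a2.png

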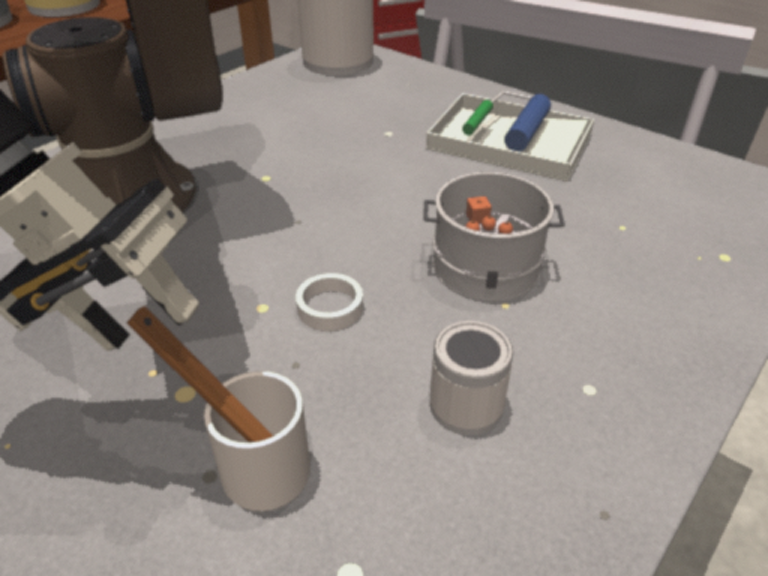

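```bash
python3 - <<'E'
from g2 import *
bot.line_to(g.tolist(),velocity=80)
s=bot.read_state(); print(s['t'],np.round(s['tcp_pos'],1),np.round(s['contact_force'],2))
bot.move_gripper(5,force=60)
s=bot.read_state(); print(s['t'],np.round(s['tcp_pos'],1),np.round(s['contact_force'],2),s['width'])
snap("wrist","w3");snap("scene","a3")
E
```

```text
3.4167 [ 518.9 -244.9  162.1] [-0.18  0.09  0.23]
4.65 [ 520.9 -245.   164.5] [3.29 2.76 4.67] 9.689353411543184
```

View pics/a3.png

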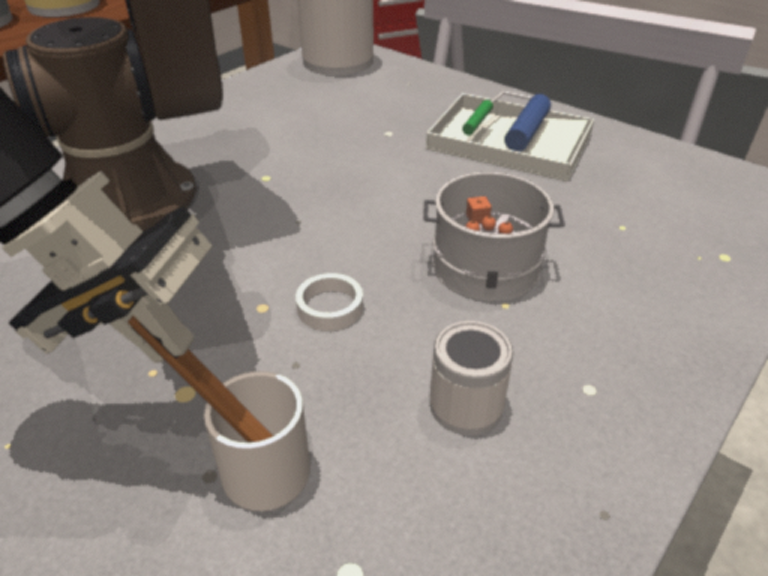

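View pics/w3.png

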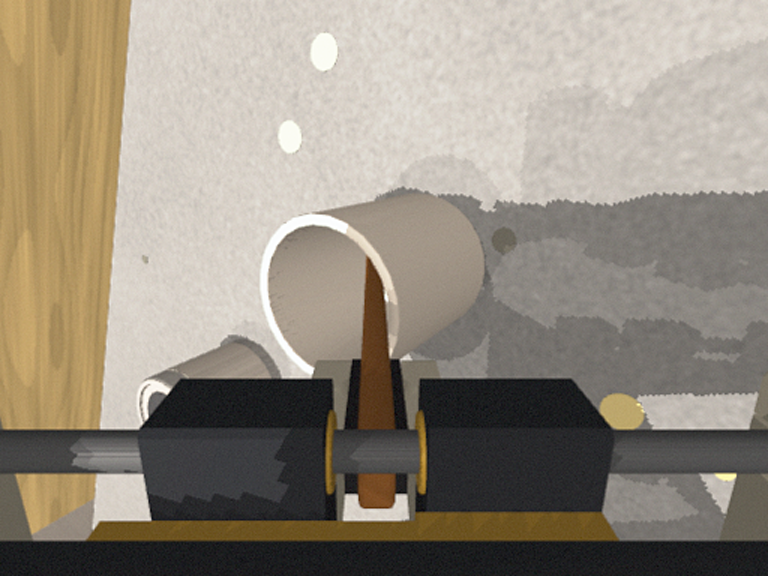

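```bash
python3 - <<'E'
from g2 import *
s=bot.read_state(); p=np.array(s['tcp_pos'])
sv=np.array([572.6,231.2,0])
def dn(yaw): return tool(np.array([0,0,1.]),-np.array([np.cos(yaw),np.sin(yaw),0]))
y0=np.radians(35)
a=np.r_[480,-190,380]; b=sv+[0,0,350]
print(bot.solve_ik((p+z*155).tolist(),o.tolist()),bot.solve_ik(a.tolist(),dn(np.radians(10)).tolist()),bot.solve_ik(b.tolist(),dn(y0).tolist()))
bot.line_to((p+z*155).tolist(),velocity=180)
s=bot.read_state(); print(s['t'],np.round(s['tcp_pos'],1),np.round(s['contact_force'],2),s['width'])
snap("scene","a4")
E
```

```text
[-0.60233877 -0.02680823 -0.22712794 -0.56297466 -1.11371723  1.20684413] [ 0.0037528   0.02925826 -0.06168135  0.         -1.47985671  0.17078013] [ 0.69957826  0.21289741  0.08577235  0.         -1.44367127 -0.08871302]
5.7667 [ 442.2 -281.1  291.9] [-0.62  1.08 -1.78] 9.923579138091208
```

View pics/a4.png

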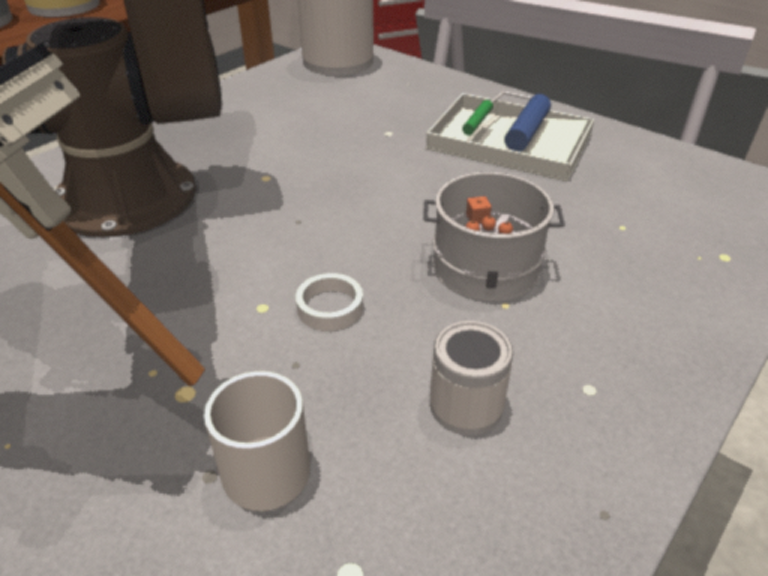

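```bash
cat >> h.py <<'E'
SV=np.array([572.6,231.2,0])
def dn(yaw):
    """tool down, jaw axis (stick thickness) along yaw [rad]"""
    Y=-np.array([np.cos(yaw),np.sin(yaw),0]); Z=np.array([0,0,-1.]); return R.from_matrix(np.c_[np.cross(Y,Z),Y,Z]).as_quat().tolist()
E
python3 - <<'E'
from h import *
import json
bot.move_ptp([480,-190,380],dn(np.radians(10)))
bot.move_ptp([572.6,231.2,350],dn(np.radians(35)))
s=bot.read_state(); print(s['t'],np.round(s['tcp_pos'],1),np.round(s['contact_force'],2),s['width'])
json.dump({k:np.array(v).tolist() for k,v in s.items()},open('s5.json','w'))
snap("wrist","w5");snap("side","d5");snap("scene","a5")
E
```

```text
8.3833 [572.9 230.1 350.4] [ 0.65  0.12 -0.51] 9.47807807146298
```

View pics/w5.png

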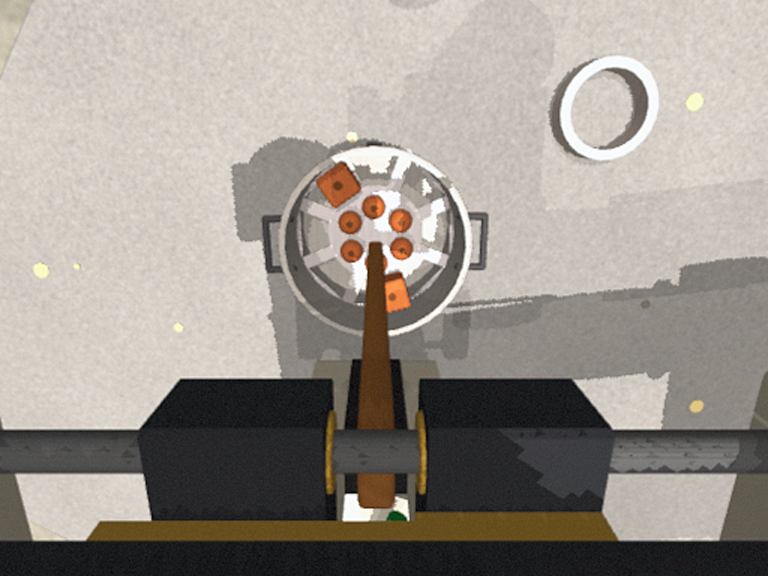

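View pics/d5.png

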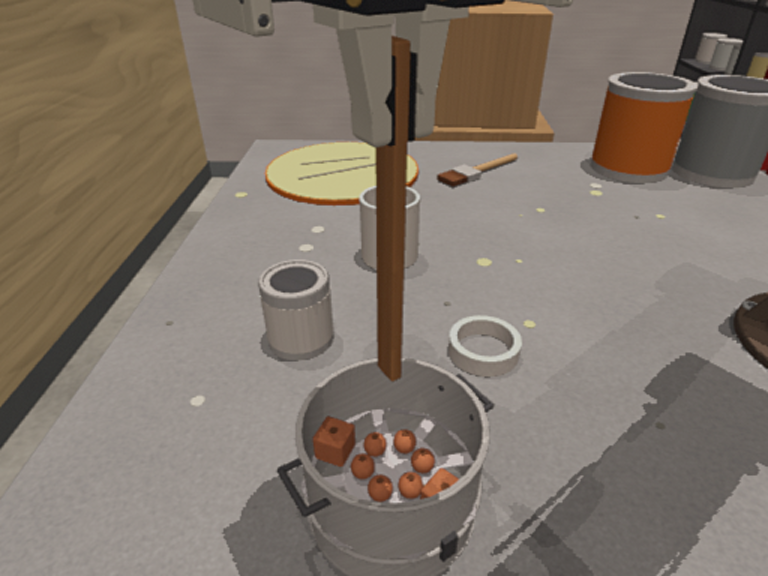

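View pics/a5.png

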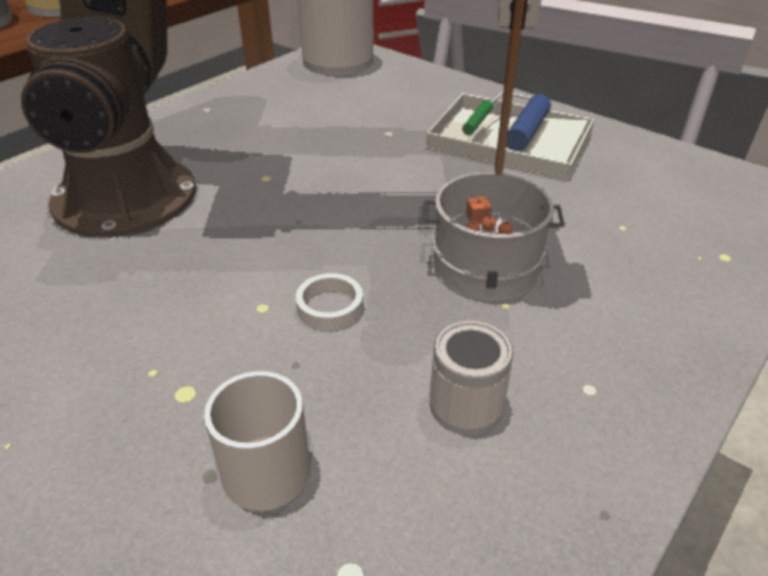

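```bash
python3 - <<'E'
import numpy as np,cv2
im=np.load("pics/w5.npy")[:,:,::-1]
cv2.imwrite("pics/w5c.png",cv2.resize(im[88:232,170:330],None,fx=4,fy=4,interpolation=cv2.INTER_CUBIC))
E
```

```text
(no output)
```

View pics/w5c.png

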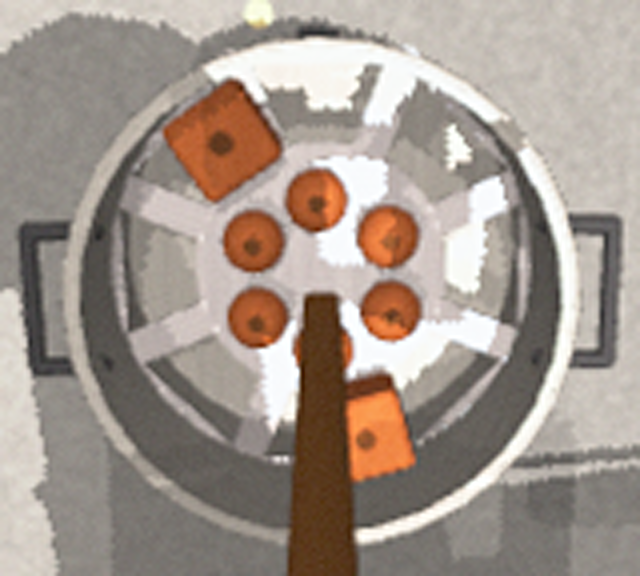

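```bash
cat > m5.py <<'E'
from h import *
import json
st={k:np.array(v) for k,v in json.load(open('s5.json')).items()}
W=cal("wrist",st); S=cal("scene");D=cal("side")
def w(x,y): return np.array([(x+.5)/4-.5+170,(y+.5)/4-.5+88])
th=np.linspace(0,2*np.pi,200)
def ext(c,p,r):
    q=proj(c,np.c_[p[0]+r*np.cos(th),p[1]+r*np.sin(th),np.full(200,p[2])])
    return np.array([q[:,0].min(),q[:,0].max(),q[:,1].min(),q[:,1].max()])
a=w(65,37);b=w(580,545); E=np.array([a[0],b[0],a[1],b[1]])
o=least_squares(lambda p:ext(W,p,78)-E,[572,231,112]);print('rim free z',o.x,o.fun)
o=least_squares(lambda p:ext(W,[*p,112],78)-E,[572,231]);print('rim z112',o.x,o.fun)
sv=np.r_[o.x,0]
def pol(q): d=q[:2]-sv[:2]; return np.round(d,1),np.hypot(*d).round(1),np.degrees(np.arctan2(d[1],d[0])).round(1)
for p in [(253,241),(317,199),(389,237),(391,310),(257,318),(323,347)]: print('ball',pol(onplane(W,w(*p),57)))
for p in [(220,143),(366,440)]: print('cube',pol(onplane(W,w(*p),76)))
for p in [(140,195),(205,226),(145,345),(215,320),(500,190),(445,225),(392,90),(370,145),(250,435),(275,390)]:
    q=pol(onplane(W,w(*p),46)); print('bar',q, q[2]%45)
# stick foot far edge on tool: as function of L
T=np.array(bot.get_calibration("wrist")["T_tool_cam"])
for n,p in(('fl',(303,293)),('fr',(337,293))):
    u=w(*p); fx,fy,cx,cy,_=W; d=T[:3,:3]@np.array([(u[0]-cx)/fx,-(u[1]-cy)/fy,-1]); 
    for L in(185,191,197): t=(L-T[2,3])/d[2]; print(n,L,np.round(T[:3,3]+t*d,1))
E
python3 m5.py
```

```text
rim free z [573.00344371 229.03340717 119.17996544] [-0.04033199  0.0403268   0.03862499 -0.04360322]
rim z112 [572.37560185 229.93977169] [ 1.11239835 -1.11143343  0.95514056 -1.3637663 ]
ball (array([26. ,  4.9]), np.float64(26.4), np.float64(10.6))
ball (array([ 16.1, -19.7]), np.float64(25.4), np.float64(-50.8))
ball (array([-11.8, -23.2]), np.float64(26.1), np.float64(-116.9))
ball (array([-27.4,  -2.8]), np.float64(27.6), np.float64(-174.2))
ball (array([ 9.6, 26.6]), np.float64(28.3), np.float64(70.1))
ball (array([-15.5,  21.9]), np.float64(26.8), np.float64(125.3))
cube (array([ 53.5, -18.5]), np.float64(56.6), np.float64(-19.1))
cube (array([-44.1,  36.7]), np.float64(57.4), np.float64(140.2))
bar (array([67., 16.]), np.float64(68.9), np.float64(13.4)) 13.4
bar (array([42.4, 12. ]), np.float64(44.0), np.float64(15.8)) 15.8
bar (array([36.5, 60.6]), np.float64(70.7), np.float64(58.9)) 13.899999999999999
bar (array([20.7, 38.2]), np.float64(43.5), np.float64(61.5)) 16.5
bar (array([-35.5, -57.8]), np.float64(67.8), np.float64(-121.6)) 13.400000000000006
bar (array([-27. , -36.9]), np.float64(45.7), np.float64(-126.2)) 8.799999999999997
bar (array([ 15.4, -63.6]), np.float64(65.4), np.float64(-76.4)) 13.599999999999994
bar (array([ 10.8, -44.2]), np.float64(45.6), np.float64(-76.2)) 13.799999999999997
bar (array([-14. ,  67.2]), np.float64(68.6), np.float64(101.8)) 11.799999999999997
bar (array([-11.8,  47.5]), np.float64(49.0), np.float64(104.0)) 14.0
fl 185 [ 14.3  -4.6 185. ]
fl 191 [ 13.1  -4.7 191. ]
fl 197 [ 11.9  -4.8 197. ]
fr 185 [ 14.3   4.5 185. ]
fr 191 [ 13.1   4.5 191. ]
fr 197 [ 11.9   4.6 197. ]
```

```bash
cat >> h.py <<'E'
SV=np.array([572.5,230.3,0])
import json,os
def cyaw():
    Y=R.from_quat(bot.read_state()["eef_rot"]).as_matrix()[:,1]; return np.degrees(np.arctan2(-Y[1],-Y[0]))
def nyaw(y,cur):
    c=[y+180*k for k in range(-3,4) if -125<y+180*k<205]; return min(c,key=lambda v:abs((v-cur)))
def CY():
    y=cyaw(); j6=bot.read_state()["joint_pos"][5]
    # unwrap using joint6 (yaw 0 -> about -0.7)
    est=np.degrees(j6+0.7); return y+360*round((est-y)/360)
def go(xy,z,yaw,v=80,foff=1.5):
    """foot centre to sieve-relative xy [mm], tcp height z"""
    y=nyaw(yaw,CY()); a=np.radians(y); X=np.array([np.sin(a),-np.cos(a)])
    p=SV[:2]+np.array(xy)-foff*X
    bot.line_to([p[0],p[1],z],velocity=v,ori=dn(a))
def st(tag=""):
    s=bot.read_state(); print(tag,round(s['t'],2),np.round(s['tcp_pos'],1),'F',np.round(s['contact_force'],2),'w',round(s['width'],2)); return s
E
python3 - <<'E'
from h import *
print(CY())
go((-.5,1),300,-54,v=120); print(CY())
go((-.5,1),256,-54,v=100)
s=st(); f0=s['contact_force'][2]
z=256
while z>228:
    z-=2; go((-.5,1),z,-54,v=40); s=st(z)
    if s['contact_force'][2]-f0>2.5: break
bot.pause(.15); s=st("end")
snap("side","d6")
E
```

```text
34.90826754394604
-53.95986288562528
 10.82 [573.5 232.2 256.4] F [-0.09  0.53 -1.26] w 9.43
254 11.07 [573.4 232.3 254.5] F [-0.31 -0.23 -0.78] w 9.6
252 11.32 [573.2 232.1 251.9] F [-0.48  0.54 -0.63] w 9.78
250 11.57 [573.1 232.1 249.8] F [ 1.42 -0.3  -1.68] w 9.96
248 11.82 [573.1 232.2 247.8] F [-0.28 -0.59 -0.9 ] w 9.77
246 12.07 [573.1 232.1 245.8] F [-0.81 -0.6  -0.19] w 9.73
244 12.32 [573.1 232.2 243.8] F [ 0.67 -0.76 -1.18] w 9.78
242 12.57 [573.1 232.1 241.8] F [-0.33 -0.02  0.24] w 9.8
240 12.82 [573.1 232.1 239.8] F [-0.37 -0.57 -0.67] w 9.48
238 13.07 [573.1 232.1 237.8] F [-0.21  0.3  -0.48] w 9.89
236 13.32 [573.1 232.1 235.8] F [-0.1  -0.32 -0.38] w 9.48
234 13.57 [573.1 232.1 233.8] F [ 0.05  0.12 -0.99] w 9.93
232 13.82 [573.6 232.2 232.8] F [-0.31 -0.66  3.75] w 9.84
end 13.97 [573.6 232.2 232.8] F [-1.42  0.08  5.2 ] w 9.69
```

View pics/d6.png

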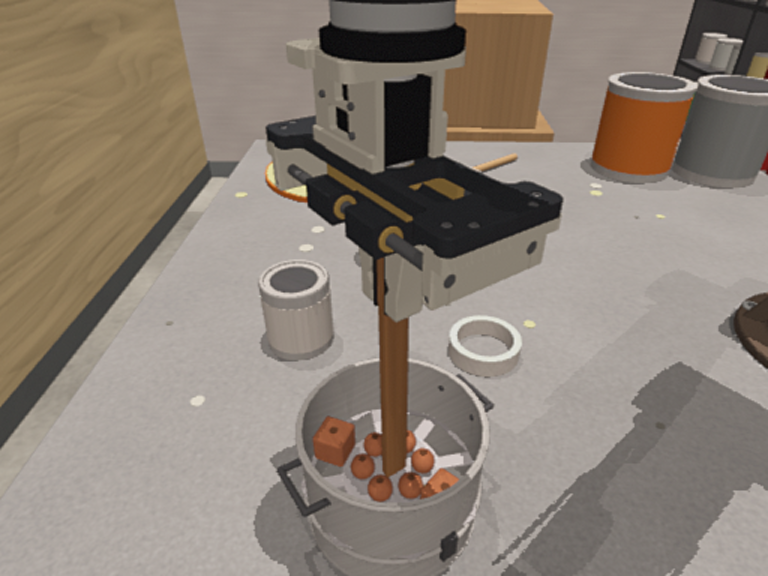

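```bash
sed -i 's/foff=1.5/foff=2.5/' h.py; cat >> h.py <<'E'
H=237
def pol(r,a): a=np.radians(a); return np.array([r*np.cos(a),r*np.sin(a)])
def fcheck(tag,lim=6):
    s=st(tag); return np.linalg.norm(s['contact_force'][:2])<lim
E
python3 - <<'E'
from h import *
go((-.5,1),H,-54,v=60)
go(pol(22,-54),H,-54,v=60); fcheck(1)
go(pol(44,-54),H,-54,v=60); fcheck(2)
go((0,0),H,-54,v=120); st(3)
snap("wrist","w7");snap("side","d7")
E
python3 - <<'E'
import cv2
a=cv2.imread("pics/d7.png")[340:576,270:520]
cv2.imwrite("pics/d7c.png",cv2.resize(a,None,fx=2.4,fy=2.4))
E
```

```text
1 14.81 [587.6 213.5 236.8] F [-1.21 -0.11 -0.1 ] w 9.48
2 15.32 [600.5 195.8 236.9] F [ 0.12  0.07 -0.08] w 9.84
3 15.84 [574.3 232.2 237.2] F [-0.53  0.67 -0.69] w 9.58
```

View pics/w7.png

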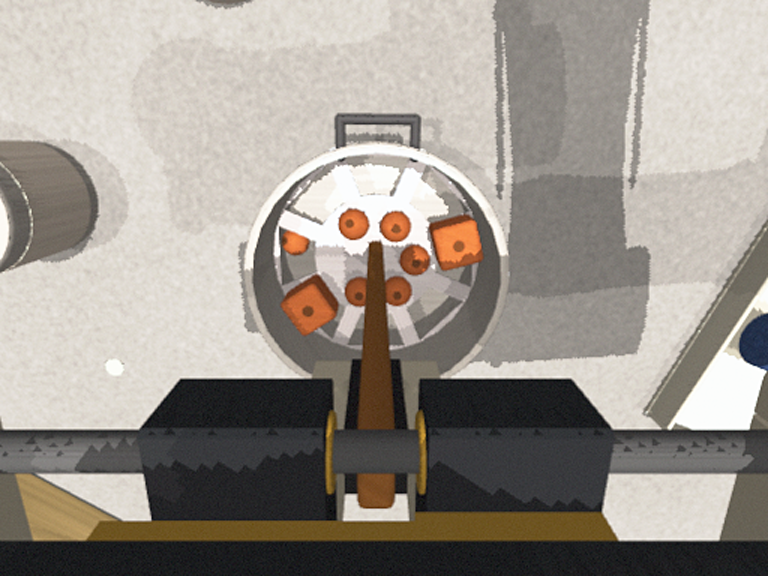

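View pics/d7c.png

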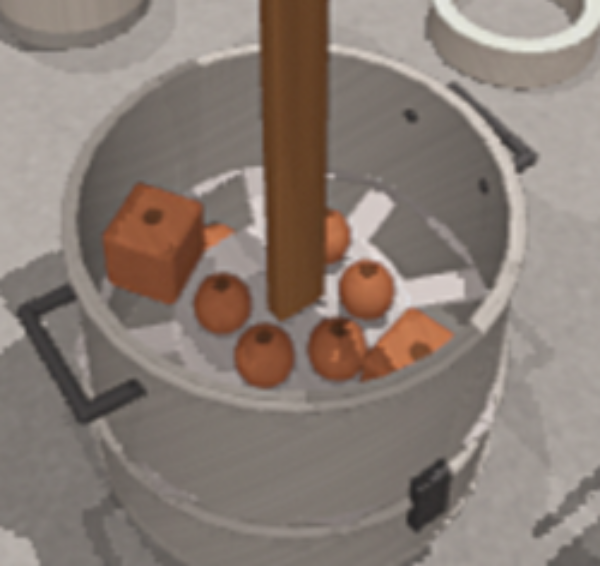

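```bash
cat >> h.py <<'E'
def topview(name,zp=57):
    s=bot.read_state(); im=bot.camera("wrist"); c=cal("wrist",s)
    L=85; k=3.4; N=int(2*L*k)
    src=np.array([[-L,-L],[L,-L],[L,L],[-L,L]],float)
    uv=proj(c,np.c_[src+SV[:2],np.full(4,zp)]).astype(np.float32)
    dst=np.array([[(p[0]+L)*k,(L-p[1])*k] for p in src],np.float32)
    M=cv2.getPerspectiveTransform(uv,dst); o=cv2.warpPerspective(im[:,:,::-1],M,(N,N),flags=cv2.INTER_CUBIC)
    for a in np.arange(36,396,45):
        e=pol(75,a); cv2.circle(o,(int((e[0]+L)*k),int((L-e[1])*k)),3,(0,255,0),-1); cv2.putText(o,str(int((a+180)%360-180)),(int((e[0]*1.06+L)*k)-10,int((L-e[1]*1.06)*k)),0,.45,(255,0,0),1)
    cv2.imwrite(f"pics/{name}_t.png",o)
    d=bot.camera("side"); np.save(f"pics/{name}_d.npy",d)
    e=cv2.resize(d[225:384,180:345,::-1],None,fx=3.6,fy=3.6,interpolation=cv2.INTER_CUBIC); cv2.imwrite(f"pics/{name}_d.png",e)
E
python3 - <<'E'
from h import *
go((-5,2),H,-97,v=60)
go((-6,-22),H,-97,v=60); fcheck(1)
go((-7,-44),H,-97,v=60); fcheck(2)
go((0,-2),H,-97,v=120)
go((5,0),H,-97,v=60); go((6,22),H,-96,v=60);fcheck(3)
go((8,44),H,-96,v=60);fcheck(4)
go((0,0),H,-97,v=120)
topview("w8"); st()
E
```

```text
1 17.39 [569.1 207.6 237.2] F [-0.8  -0.04 -0.89] w 9.92
2 17.91 [568.1 185.7 237.1] F [ 0.62  0.21 -0.29] w 9.66
3 19.18 [580.9 252.4 236.8] F [ 1.01 -0.64 -1.92] w 9.57
4 19.7 [582.9 274.4 236.8] F [-0.23  0.29 -0.74] w 9.92
 20.32 [575.2 230.  237.3] F [-0.35 -0.29 -0.58] w 9.85
```

View pics/w8_t.png

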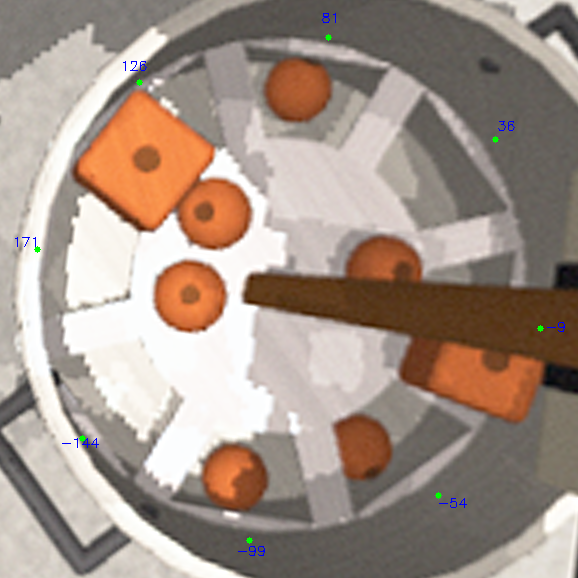

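View pics/w8_d.png

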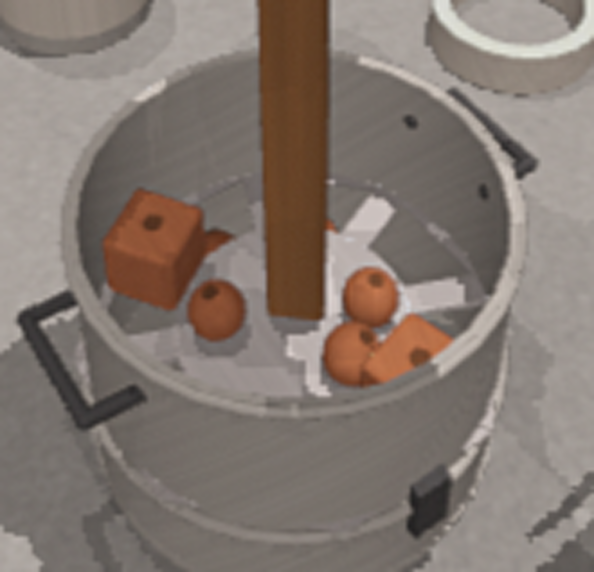

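```bash
python3 - <<'E'
from h import *
go((8,-12),H,-124,v=80); go((17,-10),H,-124,v=60); 
go((28,6),H,-124,v=50); fcheck(1)
go((38,21),H,-124,v=50); fcheck(2)
go((17,-8),H,-124,v=120); go((0,-10),H,-21,v=80)
go((-11,-9),H,-21,v=60); go((-27,-3),H,-21,v=50);fcheck(3)
go((-43,3.6),H,-21,v=50);fcheck(4)
go((-11,-9),H,-21,v=120)
topview("w9"); st()
E
```

```text
1 21.79 [602.5 235.1 236.7] F [-0.45  0.65 -1.59] w 9.54
2 22.3 [612.6 250.1 236.7] F [ 0.3  -0.08 -0.88] w 9.55
3 25.52 [546.2 229.9 237.2] F [ 0.24 -0.25 -0.82] w 9.7
4 26.02 [530.3 236.5 237.2] F [-0.32  0.11 -1.63] w 9.86
 26.56 [562.3 223.4 236.8] F [-0.96  0.15 -0.17] w 9.55
```

View pics/w9_t.png

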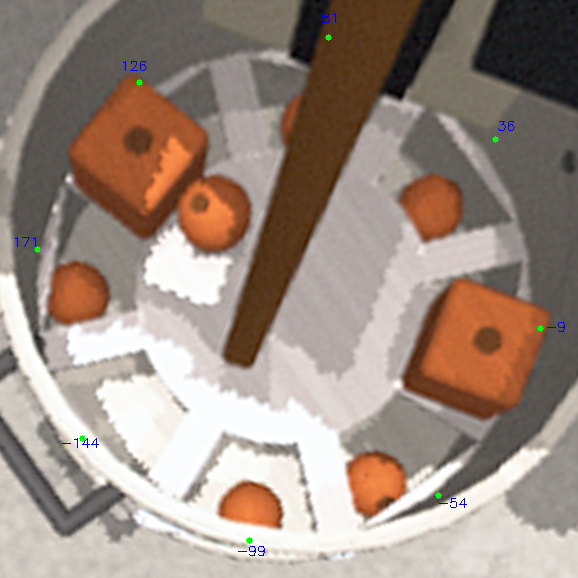

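View pics/w9_d.png

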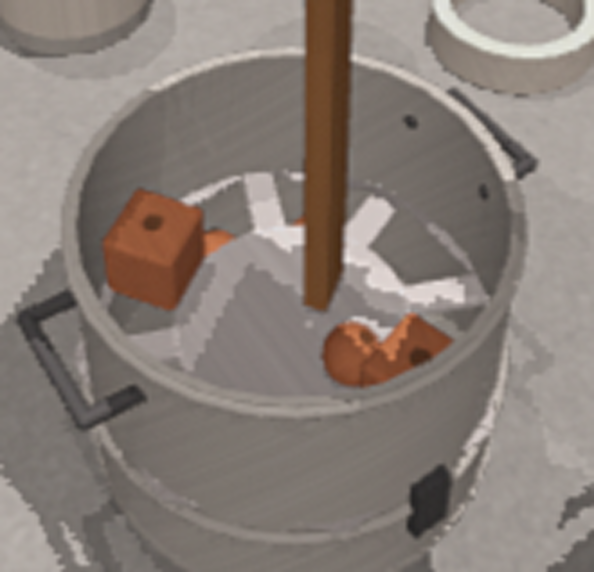

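```bash
python3 - <<'E'
from h import *
go((-22,-10),H,46-180,v=80) if 0 else go((-22,-8),H,46,v=80)
go((-29,4),H,46,v=50); fcheck(0)
go((-15.5,21),H,46,v=50); fcheck(1)
go((-3,38),H,46,v=50); fcheck(2)
go((-8,25),H,46,v=80)
topview("w10"); st()
E
```

```text
0 28.3 [541.5 236.4 237. ] F [-0.23 -0.43 -0.8 ] w 9.83
1 28.88 [555.2 253.1 236.6] F [ 0.06 -1.02 -0.72] w 9.65
2 29.46 [567.6 270.1 236.7] F [ 0.38 -0.04 -0.59] w 10.03
 29.88 [562.7 256.8 237.3] F [-0.58 -0.3  -0.19] w 9.57
```

View pics/w10_t.png

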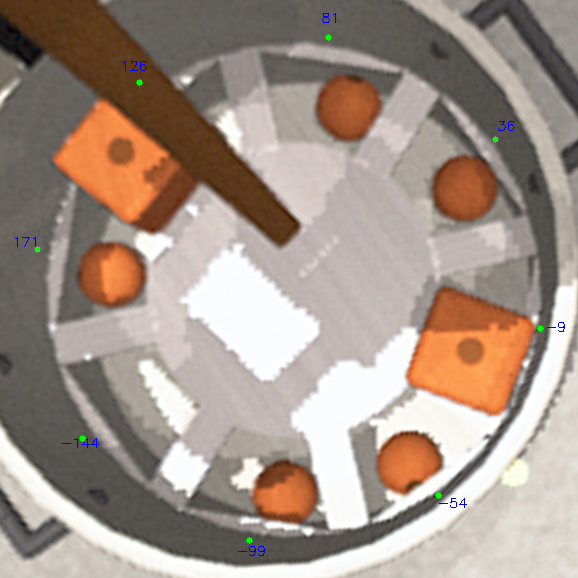

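View pics/w10_d.png

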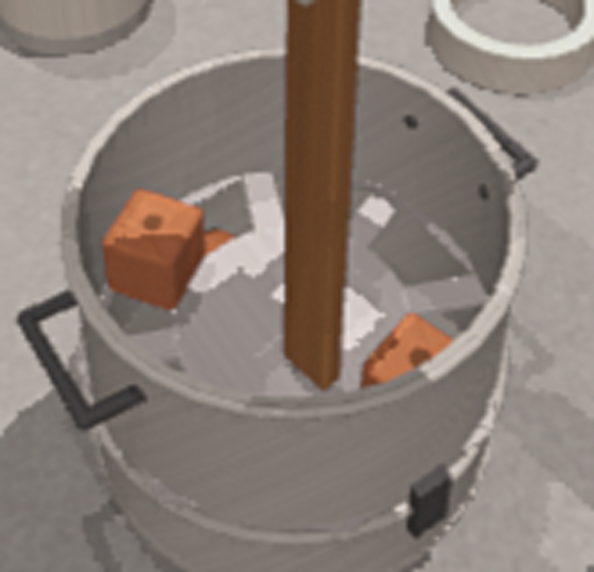

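```bash
python3 - <<'E'
from h import *
go((0,0),H,20,v=80)
topview("w11"); st()
E
```

```text
30.58 [571.6 233.  237. ] F [ 0.11 -0.34 -0.64] w 9.62
```

View pics/w11_t.png

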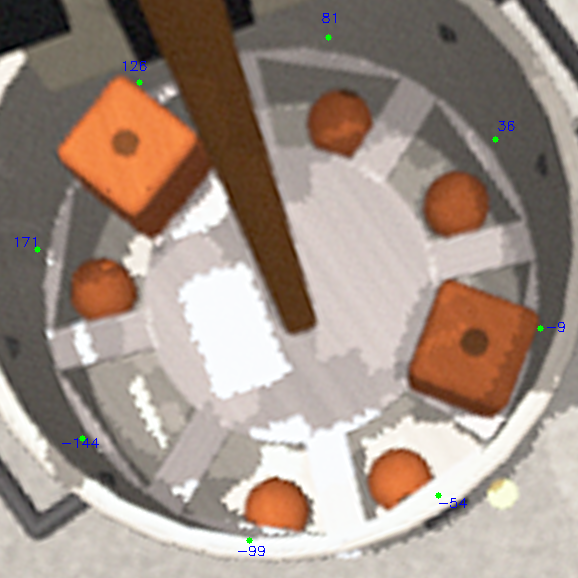

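```bash
python3 - <<'E'
from h import *
go((0,0),H,-80,v=120)
topview("w12"); st()
E
```

```text
32.23 [570.  229.9 237. ] F [ 0.25  0.38 -1.32] w 9.9
```

View pics/w12_t.png

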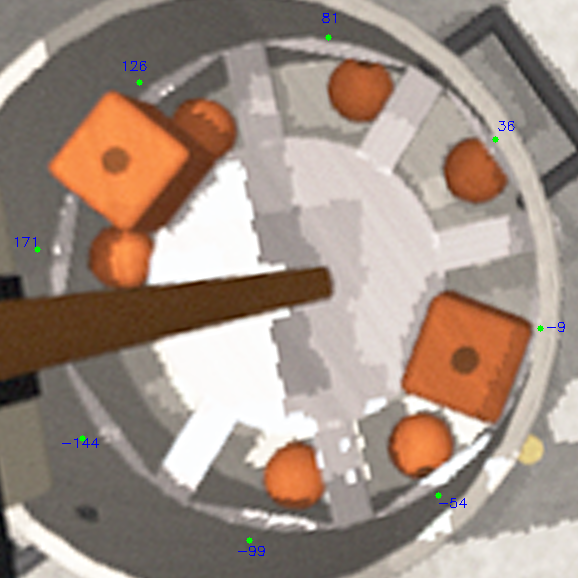

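```bash
python3 - <<'E'
from h import *
go((0,0),H,-40,v=120)
topview("w13"); st()
E
```

```text
33.18 [570.9 228.4 237. ] F [ 0.21  0.98 -0.45] w 9.78
```

View pics/w13_t.png

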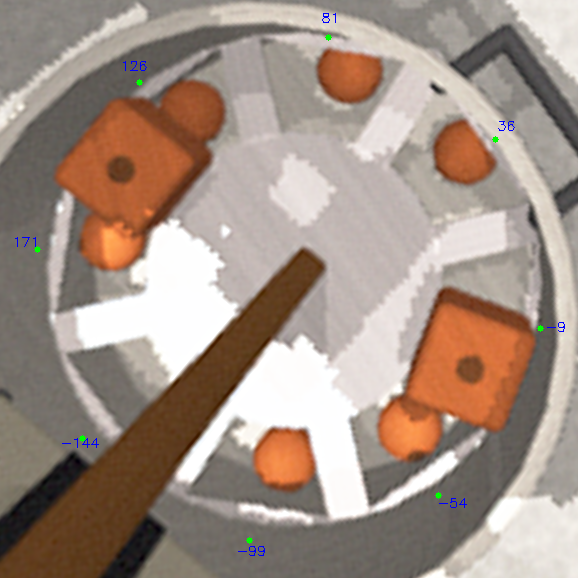

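View pics/w13_d.png

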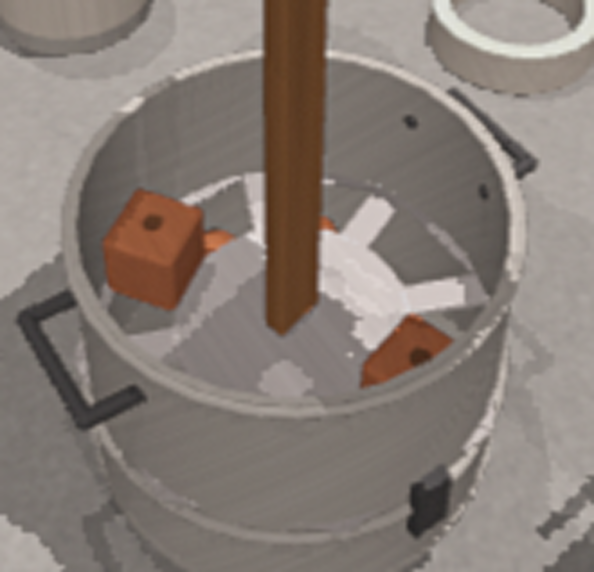

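```bash
python3 - <<'E'
from h import *; import g2
go((0,0),355,-40,v=150); st()
bot.move_ptp([480,-190,380],dn(np.radians(10)))
q=np.array([520.9,-245.,164.5]); bot.move_ptp((q+g2.z*155).tolist(),g2.o.tolist())
st(); topv=None
snap("scene","a14"); snap("side","d14"); snap("wrist","w14")
E
```

```text
34.12 [570.5 228.2 353.8] F [ 0.31 -1.16 -0.45] w 10.16
 36.67 [ 443.2 -281.3  293.6] F [0.29 0.05 0.53] w 9.47
```

View pics/a14.png

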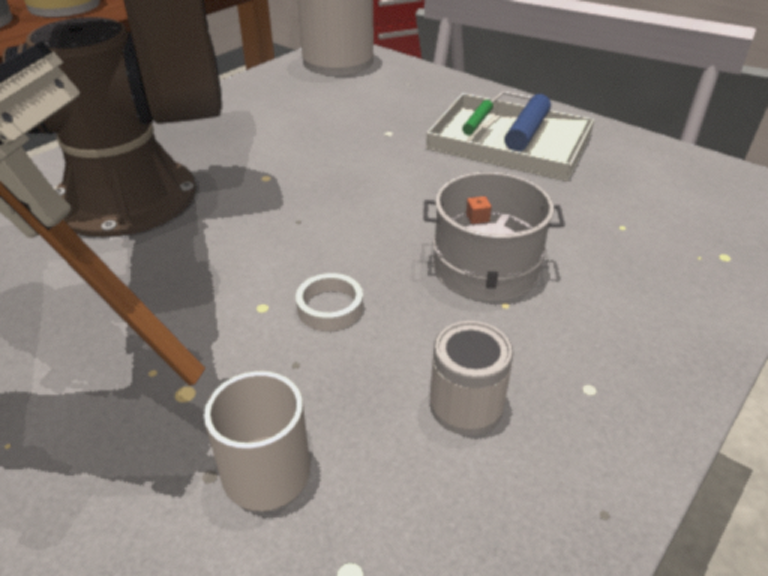

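View pics/d14.png

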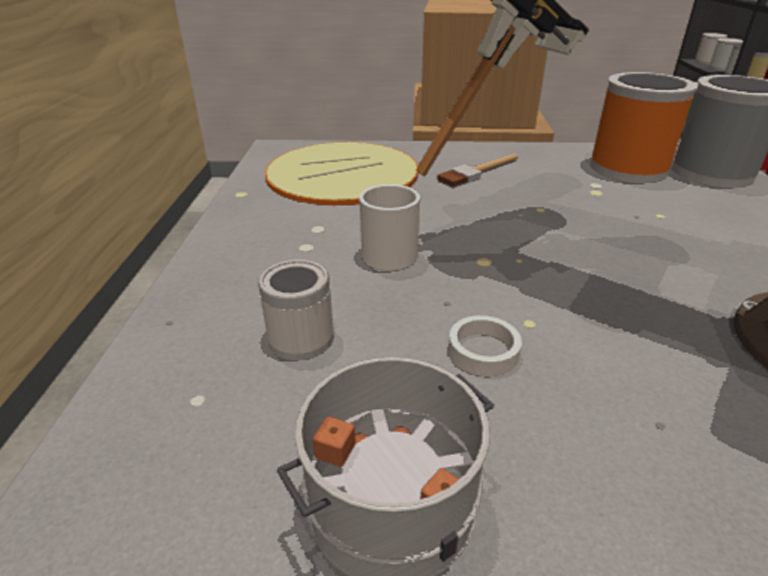

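View pics/w14.png

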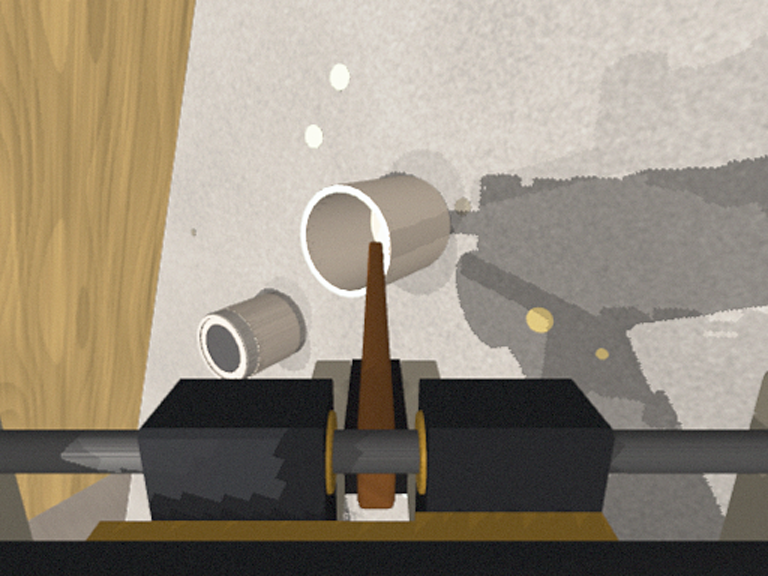

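```bash
python3 - <<'E'
from h import *; import g2
q=np.array([520.9,-245.,164.5])+3*g2.x; z=g2.z
bot.line_to((q+z*155).tolist(),velocity=60)
bot.line_to((q+z*60).tolist(),velocity=120); s=st('in')
bot.line_to((q+z*14).tolist(),velocity=100); s=st('near')
d=14; f0=np.array(s['contact_force'])
while d>-12:
    d-=2; bot.line_to((q+z*d).tolist(),velocity=40); s=st(d)
    if (np.array(s['contact_force'])-f0)@z>3 or np.linalg.norm(np.array(s['contact_force'])-f0)>6: break
snap("scene","a15"); snap("wrist","w15")
E
```

```text
in 38.02 [ 493.1 -258.4  216.7] F [-0.47 -0.61 -1.09] w 9.57
near 38.62 [ 516.2 -247.4  177.9] F [ 0.59  0.57 -0.65] w 9.61
12 38.88 [ 517.2 -247.   176.6] F [-0.3  -0.06 -1.13] w 9.55
10 39.12 [ 518.1 -246.4  174.5] F [ 0.78  0.01 -0.9 ] w 9.61
8 39.38 [ 519.1 -245.8  172.6] F [-0.97  0.39  0.38] w 9.88
6 39.62 [ 520.2 -245.3  171. ] F [ 0.06 -0.19 -0.34] w 9.67
4 39.88 [ 521.1 -244.9  169.3] F [ 0.36 -0.76 -0.76] w 9.53
2 40.12 [ 522.2 -244.4  167.6] F [ 0.32 -0.52 -0.7 ] w 9.68
0 40.38 [ 523.2 -243.9  166. ] F [ 0.63  0.17 -0.4 ] w 9.97
-2 40.62 [ 523.9 -244.1  165.5] F [-7.07 -0.95  8.9 ] w 10.02
```

View pics/a15.png

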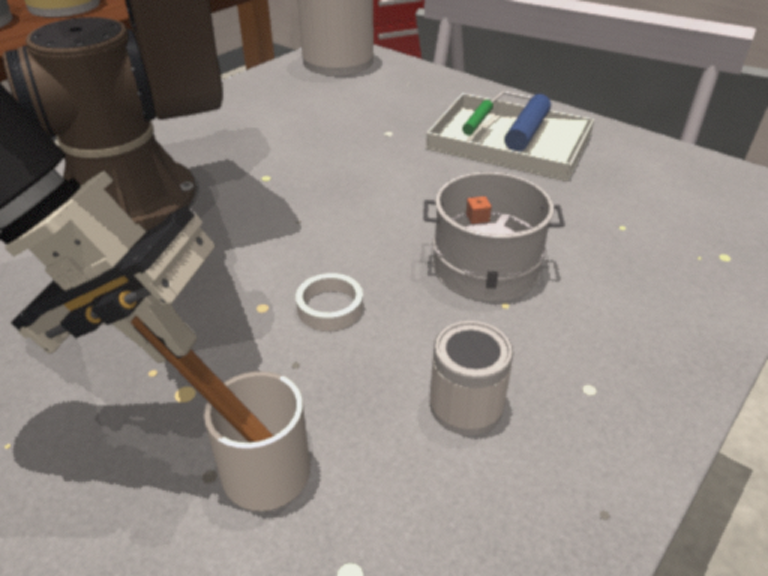

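View pics/w15.png

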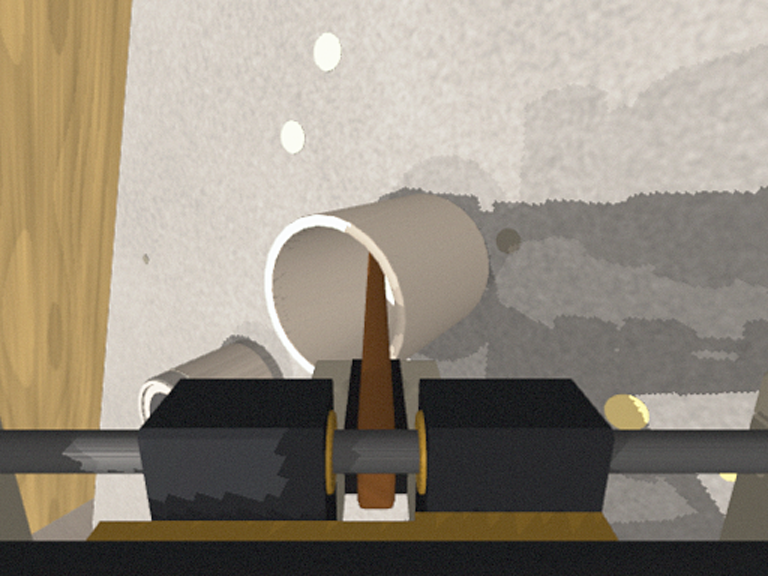

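```bash
python3 - <<'E'
from h import *; import g2
q=np.array([520.9,-245.,164.5]); z=g2.z
bot.line_to((q+1.5*g2.x-z*0.5).tolist(),velocity=30); st('pre')
bot.move_gripper(40,force=20); st('open')
bot.move_gripper(86); st('open2')
snap("scene","a16")
p=np.array(bot.read_state()['tcp_pos'])
bot.line_to((p+z*40).tolist(),velocity=80); st()
bot.line_to((p+z*120).tolist(),velocity=150); st()
snap("scene","a17"); snap("side","d17"); snap("wrist","w17")
E
```

```text
pre 40.98 [ 522.5 -244.7  165.5] F [-3.18 -0.24  5.62] w 9.24
open 41.71 [ 522.3 -244.4  164.9] F [ 0.03 -0.3  -0.03] w 40.14
open2 42.63 [ 522.3 -244.4  164.9] F [ 0.01 -0.88  0.34] w 85.88
 43.33 [ 502.  -253.9  198.5] F [-0.34  0.63  0.12] w 86.23
 44.02 [ 461.8 -272.3  263.9] F [ 0.27  0.01 -0.22] w 85.67
```

View pics/a17.png

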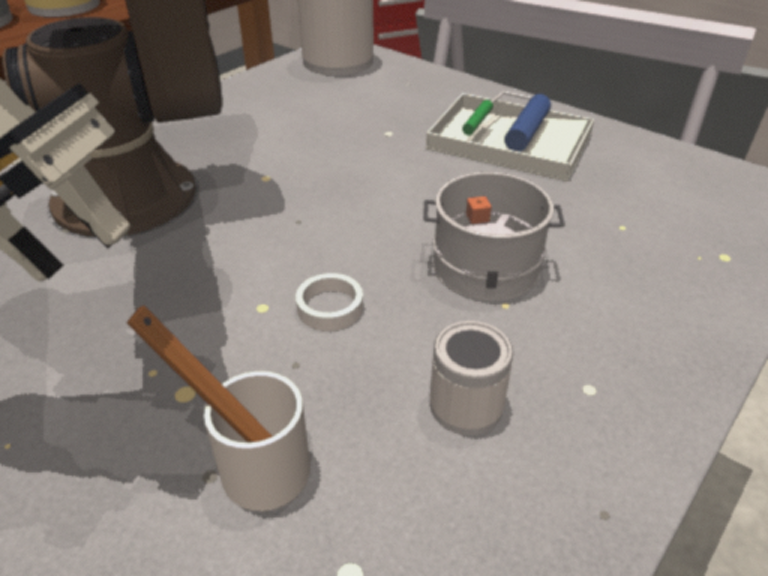

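View pics/d17.png

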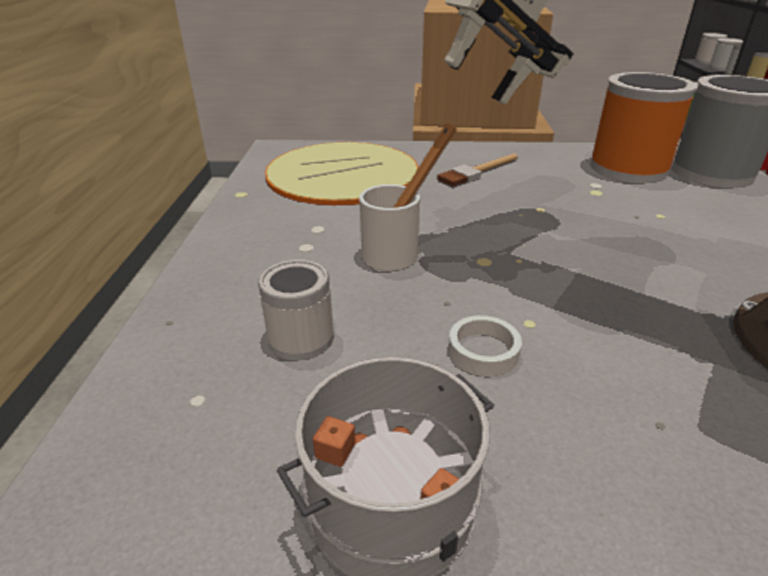

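Stick is back in its original lean. There is time left, so I'll take one overhead look without the stick to confirm that all six beads are in the pan.

```bash
python3 - <<'E'
from h import *
bot.move_ptp([440,-250,380],dn(np.radians(10)))
bot.move_ptp([500,200,380],dn(np.radians(-60))); bot.pause(.2)
st(); topview("w18",14)
bot.move_ptp([560,160,380],dn(np.radians(-60))); bot.pause(.2)
st(); topview("w19",14)
E
```

```text
47.05 [500.2 199.4 380.1] F [ 0.35 -0.2   0.19] w 86.19
 47.74 [559.5 160.4 380.4] F [ 0.22  0.21 -0.01] w 85.99
```

View pics/w18_t.png

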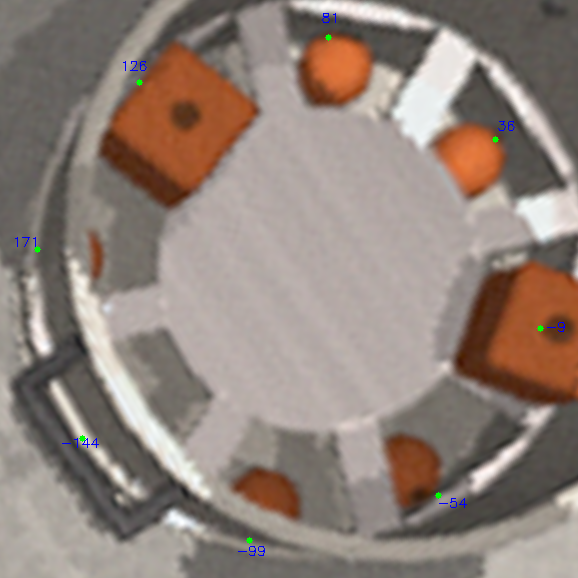

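View pics/w19_t.png

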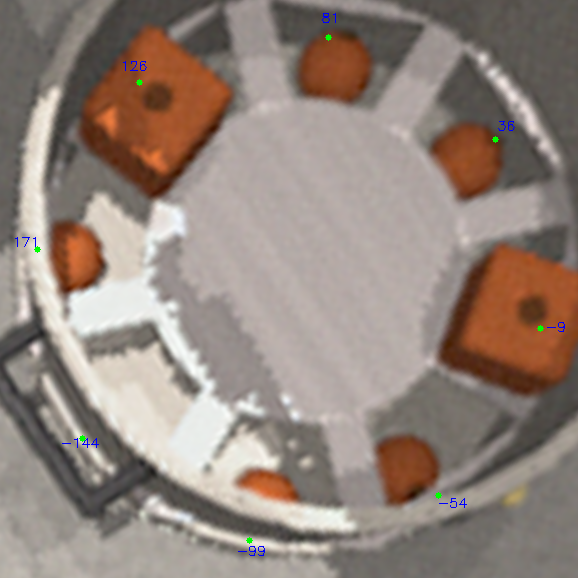

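```bash
python3 - <<'E'
from h import *
s=st(); bot.close_job()
E
```

```text
47.84 [559.5 160.5 380.5] F [0.37 0.57 0.5 ] w 86.04
the job is handed in; nothing more can be done
```

The job was handed in at 47.8 s, inside the 72 s limit. All six small beads went through into the catch pan, both square beads are still on the slotted floor, and the stick is back in the crock. The interface gives no verdict, so this rests on my own checks.

**What I did:** I gripped the stick in line with the fingers near its top end and drew it out along its lean. I set its foot on the slotted floor with about 5 N. Then I raised it about 3 mm and pushed the beads one at a time over open slots. There was no jam; side forces stayed within sensor noise, under about 1.5 N. I put the stick back at its original lean, stopped when it touched the crock floor, let go and backed off.

**What the last checks showed:**
- **Small beads:** The final overhead views show five beads below the floor. The sixth was hidden behind a square bead in those views. Two earlier wrist views put it at pan height, because its shift between them matched the beads already in the pan.
- **Stick:** It leans in the crock as it did at the start. I judged its foot height from the floor contact and the images, and did not measure it directly.
- **Everything else:** The sieve, crock, tin and tape showed no visible movement in the fixed-camera pictures, and the gripper was clear of everything.

**Measurements that disagreed:** My early image estimates of the stick's height were off by about 5–8 mm, and the sieve and crock estimates were 1–2 mm off or differed by that much between views. The two force-checked touches, on the sieve floor and the crock floor, corrected for this.

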